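# Change the filter frames in the bench filter holder

## Task

Change the set of filters: first pull every used filter frame up out of the black holder, where spring balls hold it, and stand it in a slot of the white wash carrier. Then, with no used frame left in the holder, take each of the three fresh frames off the peg rack, raising it just enough to clear the peg's upturned tip as you slide it off without wrenching the rack, and push it straight down into a slot of the holder until it is fully home. Leave the bottle, jar and other small things on the table where they are.

Things in the scene. Friction and masses are not known exactly. Their poses are not given: they have to be found in the camera images.
- used_0_c (a point): Used filter frame: aluminium plate 60 mm wide (its y), 110 mm tall (z), 6 mm thick (x), same from both faces, about 85 g. Point: its centre, half-way up. Round dark glass 43 mm across in the lower half; hang slot 22 x 20 mm at the top, its upper edge 7 mm below the plate's top. Starts fully home in holder slot 0. May be absent.
- used_1_c (a point): Used filter frame: aluminium plate 60 mm wide (its y), 110 mm tall (z), 6 mm thick (x), same from both faces, about 85 g. Point: its centre, half-way up. Round dark glass 43 mm across in the lower half; hang slot 22 x 20 mm at the top, its upper edge 7 mm below the plate's top. Starts fully home in holder slot 1. May be absent.
- used_2_c (a point): Used filter frame: aluminium plate 60 mm wide (its y), 110 mm tall (z), 6 mm thick (x), same from both faces, about 85 g. Point: its centre, half-way up. Round dark glass 43 mm across in the lower half; hang slot 22 x 20 mm at the top, its upper edge 7 mm below the plate's top. Starts fully home in holder slot 2. May be absent.
- fresh_0_c (a point): Fresh filter frame: aluminium plate 60 mm wide (its y), 110 mm tall (z), 6 mm thick (x), same from both faces, about 85 g. Point: its centre, half-way up. Round dark glass 43 mm across in the lower half; hang slot 22 x 20 mm at the top, its upper edge 7 mm below the plate's top. Starts hanging by its slot on peg 0, lower edge 30 mm above the table.
- fresh_1_c (a point): Fresh filter frame: aluminium plate 60 mm wide (its y), 110 mm tall (z), 6 mm thick (x), same from both faces, about 85 g. Point: its centre, half-way up. Round dark glass 43 mm across in the lower half; hang slot 22 x 20 mm at the top, its upper edge 7 mm below the plate's top. Starts hanging by its slot on peg 1, lower edge 30 mm above the table.
- fresh_2_c (a point): Fresh filter frame: aluminium plate 60 mm wide (its y), 110 mm tall (z), 6 mm thick (x), same from both faces, about 85 g. Point: its centre, half-way up. Round dark glass 43 mm across in the lower half; hang slot 22 x 20 mm at the top, its upper edge 7 mm below the plate's top. Starts hanging by its slot on peg 2, lower edge 30 mm above the table.
- slot_0 (a point): Holder slot 0 (34 mm apart along the holder's x, 0 nearest the robot). Point: where a frame's centre is (67 mm above the table) when it is fully home, straight down in the two grooves with its lower edge on the base. x: across the plate's thickness; y: along its width; z up. Grooves 8 mm wide, 62 mm apart, flared by 3 mm in the top 7 mm.
- slot_1 (a point): Holder slot 1 (34 mm apart along the holder's x, 0 nearest the robot). Point: where a frame's centre is (67 mm above the table) when it is fully home, straight down in the two grooves with its lower edge on the base. x: across the plate's thickness; y: along its width; z up. Grooves 8 mm wide, 62 mm apart, flared by 3 mm in the top 7 mm.
- slot_2 (a point): Holder slot 2 (34 mm apart along the holder's x, 0 nearest the robot). Point: where a frame's centre is (67 mm above the table) when it is fully home, straight down in the two grooves with its lower edge on the base. x: across the plate's thickness; y: along its width; z up. Grooves 8 mm wide, 62 mm apart, flared by 3 mm in the top 7 mm.
- holder: Black filter holder fixed on the table: base 94 x 132 x 12 mm; two cheeks 90 mm apart outside, tops 60 mm above the table, so a seated frame stands 62 mm out of them. In each groove a sprung ball 25 mm above the base clicks into a notch in the frame's side edge: 8 to 14 N of pull frees a frame, 5 to 12 N of push seats it. Origin: centre of underside; x along the slots.
- peg_rack: Grey bench peg rack, fixed: foot 150 mm wide, upright panel 240 mm wide, 142 mm tall, front face 38 mm behind the origin (+x). Origin: on the table, mid-width; pegs point to its -x (towards the robot), y to its left, z up. Frames hang across the pegs, facing along its x, 30 mm or more in front of the panel.
- peg_0_tip (a point): Top of the upturned tip of peg 0 (95 mm apart, 0 at the left, largest y). Peg: 6 mm steel rod level along the rack's x, its top 133 mm above the table; the tip's top is at 140 mm, 7 mm above the peg. A frame that is raised 8 to 13 mm from where it hangs slides off freely to the rack's -x. Axes as the rack's.
- peg_1_tip (a point): Top of the upturned tip of peg 1 (95 mm apart, 0 at the left, largest y). Peg: 6 mm steel rod level along the rack's x, its top 133 mm above the table; the tip's top is at 140 mm, 7 mm above the peg. A frame that is raised 8 to 13 mm from where it hangs slides off freely to the rack's -x. Axes as the rack's.
- peg_2_tip (a point): Top of the upturned tip of peg 2 (95 mm apart, 0 at the left, largest y). Peg: 6 mm steel rod level along the rack's x, its top 133 mm above the table; the tip's top is at 140 mm, 7 mm above the peg. A frame that is raised 8 to 13 mm from where it hangs slides off freely to the rack's -x. Axes as the rack's.
- carrier_c (a point): White loose wash carrier 94 mm long (x), 88 mm wide (y), 50 mm tall, about 0.45 kg, with comb walls that form three upright slots in a row along x. Point: on its centre line, 25 mm above the table; z up.
- wash_0 (a point): Slot 0 of the wash carrier (34 mm apart along its x). Point: where a frame's centre is (61 mm above the table) when it stands upright in this slot on the carrier's floor; x: across the plate's thickness, y: along its width. The slot is loose: 12 mm wide, 68 mm between its walls, 44 mm deep; a frame left in it leans by up to 8 degrees.
- wash_1 (a point): Slot 1 of the wash carrier (34 mm apart along its x). Point: where a frame's centre is (61 mm above the table) when it stands upright in this slot on the carrier's floor; x: across the plate's thickness, y: along its width. The slot is loose: 12 mm wide, 68 mm between its walls, 44 mm deep; a frame left in it leans by up to 8 degrees.
- wash_2 (a point): Slot 2 of the wash carrier (34 mm apart along its x). Point: where a frame's centre is (61 mm above the table) when it stands upright in this slot on the carrier's floor; x: across the plate's thickness, y: along its width. The slot is loose: 12 mm wide, 68 mm between its walls, 44 mm deep; a frame left in it leans by up to 8 degrees.
- ipa_bottle: Amber dropper bottle, 39 mm across, 108 mm tall; bystander. Origin at its underside.
- swab_jar: Clear jar with blue lid, 54 mm across, 70 mm tall; bystander. Origin at its underside.
- kapton_roll: Amber tape roll lying flat, 60 mm across, 16 mm tall; bystander. Origin at its underside.
- wafer_case: Round grey wafer case, 73 mm across, 13 mm tall; bystander. Origin at its underside.
- tip_box: Small needle box with clear lid, 45 x 62 x 16 mm; bystander. Origin at its underside.

How it is judged:
By the outcome, as a careful person would: the job done as asked, in the order asked, and still so for the second after the job is handed in, with the robot touching nothing.
Of used_0, used_1, used_2 only 2 to 3 are there at a start; the rules pass over those that are not, and their reading is None.
At some moment in a run one of carrier may be knocked a few centimetres aside while the robot is not near it.
It also fails if it takes over 208 s, if anything falls off the work surface, if the arm or the gripper's body presses on something with over 40 N, if the wrist force passes 120 N, or if a joint passes its speed limit or range.

## Robot

A 6-joint arm with a two-finger parallel gripper is mounted at the origin on a cart in front of the work surface, level with it; the furniture and walls round the work are solid. World frame = base frame: x ahead of the robot, y to its left, z up, the work surface at z = 0. Lengths are in mm, angles in rad, forces in N, time in s.
With the tool pointing down it reaches from about 300 to 775 mm from the base axis. Payload 14.6 kg.
Tool frame: the origin (TCP) lies midway between the tips of the shut fingers; the grasp point (between the pads) lies 19 mm behind it; x points along the fingers, z is the direction in which the jaws open and shut, and the axes are right-handed (so a half turn about x gives the same grasp; the last joint's range is limited). The gripper opens to 94 mm and grips with 3 to 60 N. Pads are 16 mm wide; open, the fingers measure 119 mm over their backs; the gripper's body (75 mm by 177 mm) begins 78 mm behind the grasp point.
Start: joints at [-1.31, 0.3, 1.521, -0, 1.321, -0.067], TCP at [177.071, -520.706, 205.446] pointing down, gripper open.
Joint ranges: [-3.03, 3.03], [-0.79, 2.21], [0.23, 2.52], [-1.04, 4.18], [0, 3.07], [-2.55, 2.55]. Speed limits (rad/s): [2.22, 2.22, 2.57, 3.14, 3.14, 3.14].

## Interface

Orientations are given as [roll, pitch, yaw] about the fixed x, y, z axes, in that order (R = Rz(yaw) Ry(pitch) Rx(roll)).
In Python, from cell import * gives the robot as it stands.
- The arm moves only by the tool play_rows, never from a script. Its argument "motion" is one flat list of numbers, 7 for each row, row after row: the turn, a rotation vector about the tool's x, y, z in rad, then the shift along the tool's x, y, z in m, then the closure, from -1 (fully open) to 1 (shut), so that 0 is half open. In form: [rx, ry, rz, x, y, z, fingers, rx, ry, rz, x, y, z, fingers, ...]. A call has 1 to 20 rows; each row shifts and turns the pose as measured when the row begins, along the tool's axes as they then stand; what a row does not reach is not made up. A row lasts 1/10 s, in which the tool goes at most 50 mm and 8.59 degrees, less where a joint would pass 70% of its speed; a pose out of reach is approached as far as the arm can. A call with a gripper value outside its range is refused whole. The fingers move at their own pace and stop on an object; "newtons" is the grip in N (left out, the last holds). Time passes only in rows, so rows that do not move let the fingers close. It gives the time, the measured TCP pose, the force and the opening at its end, in the units of the state.
- read_state(): the state, without advancing time (a new reading comes with each control period).
- camera(name): name is "side" or "top" or "wrist"; returns (picture, depth): 384x512x3 uint8, blue, green, red; 384x512 float32, mm along the optical axis (not along the pixel's ray), 0 where there is no reading.
- camera_params(name): a dict with "fx", "fy", "cx", "cy" (pixels), "T" (4x4, takes a point from camera to world coordinates). Camera axes: x right, y down, z forward; pixel columns grow to the right and rows downward; lengths in mm; the calibration is good to about 2 mm. The wrist camera is an equidistant fisheye: a pixel r from the principal point sees the ray r / f radians off the axis. A picture is of the moment at which its call begins: read the wrist's pose just before it. camera_params takes no time and is no camera call; for the wrist camera it gives the pose at the moment of the call.
- sign_off(): hands the job in, once; it reports no verdict.
Trained networks look in the newest picture that a camera, given by its name, has taken for a name from the list of things; names that differ only in an ending like _2 or _b are one class to them, and where a whole thing is asked for, a point or a joint stands for the part that bears it (a point fixed in the world has none). Each returns a list of dicts, best first, with "conf" (0 to 1); they miss things now and then, are a little off and sometimes report something else, mostly with a low value. They report only what shows in the picture. A call takes as long as a camera call.
- masks_of(camera, name): "region" (384x512 bool, what is visible of it).
- place_of(camera, name): "at" ([x, y, z] in mm, in the coordinates of the camera as it stood for that picture, good to about 4 mm: a listed point, or the origin of a listed thing).
The state is a dict: "clock": time; "joints": joint angles; "qd": joint speeds; "effort": joint torques, N m; "eef_pos": TCP position; "eef_rot": TCP orientation; "wrist_force": force on the tool from outside, world axes, zero at the start; "moment": the same for the moment, N m; "finger_gap": finger opening in mm.
Only numpy, scipy, OpenCV 4.12 (cv2) and the standard library are available. Lean on these libraries where they do the work, as an engineer would, in place of code of your own. Each camera call takes 0.05 s, during which the arm holds its last target.

## Working session

There is one attempt and no reset: what is moved stays moved. The work goes in short steps, Python scripts to look and compute and a tool call to move; the robot and the scene stay as the last step left them, time stands still between calls to the robot, and variables do not carry over. Pictures are saved under pics/ and viewed, and the job is handed in when it is done.

Besides the shell and the picture viewer there is one more tool, called after ">>>" in YAML: its name, and indented under it one key for each argument. play_rows: Moves the arm, as the interface text tells. Its arguments: {"type":"object","properties":{"motion":{"type":"array","items":{"type":"number"}},"newtons":{"type":"number"}},"required":["motion"]}

```bash
ls; mkdir -p pics; cat > h.py <<'E'
from cell import *
import numpy as np, cv2
from scipy.spatial.transform import Rotation as R
def snap(c,n):
    p,d=camera(c); cv2.imwrite(f'pics/{n}.png',p); return p,d
def toW(c,p):
    T=np.array(camera_params(c)['T']); return T[:3,:3]@np.array(p)+T[:3,3]
E
python3 - <<'E'
from h import *
print(read_state())
for c in ['side','top','wrist']:
    P=camera_params(c); print(c,{k:np.round(v,2).tolist() for k,v in P.items()})
    p,d=snap(c,c+'0'); print(p.shape)
E
```

```text
pics
{'clock': 0.0, 'joints': array([-1.30959717e+00,  3.00458978e-01,  1.52157899e+00, -9.51650847e-06,
        1.32066640e+00, -6.65817298e-02]), 'qd': array([ 1.88876070e-04, -4.37862711e-05,  1.46376100e-03,  4.31771550e-04,
       -8.83942476e-04, -3.93625743e-04]), 'effort': array([ 1.71060805e-03, -5.31811416e+01, -3.52743316e+01,  7.09033641e-02,
        2.43273930e-02, -7.51823836e-05]), 'eef_pos': array([ 177.00741166, -520.47087633,  204.89385524]), 'eef_rot': array([3.08330219, 1.56968457, 1.84028911]), 'wrist_force': array([-0.10185567,  0.16337212,  0.18335088]), 'moment': array([-0.04023341, -0.02630544, -0.00393272]), 'finger_gap': 93.94937723531599}
side {'fx': 460.27, 'fy': 460.27, 'cx': 253.71, 'cy': 192.35, 'T': [[0.28, -0.49, 0.83, -667.2], [-0.96, -0.13, 0.25, -405.43], [-0.01, -0.86, -0.51, 784.79], [0.0, 0.0, 0.0, 1.0]]}
(384, 512, 3)
top {'fx': 445.72, 'fy': 445.72, 'cx': 261.36, 'cy': 197.62, 'T': [[-0.04, -0.98, 0.22, 170.05], [-1.0, 0.04, -0.0, -72.6], [-0.01, -0.22, -0.98, 1432.56], [0.0, 0.0, 0.0, 1.0]]}
(384, 512, 3)
wrist {'fx': 297.32, 'fy': 297.32, 'cx': 255.75, 'cy': 191.26, 'T': [[0.32, -0.92, -0.22, 238.31], [-0.95, -0.31, -0.07, -499.36], [-0.0, 0.23, -0.97, 384.52], [0.0, 0.0, 0.0, 1.0]]}
(384, 512, 3)
```

View pics/side0.png

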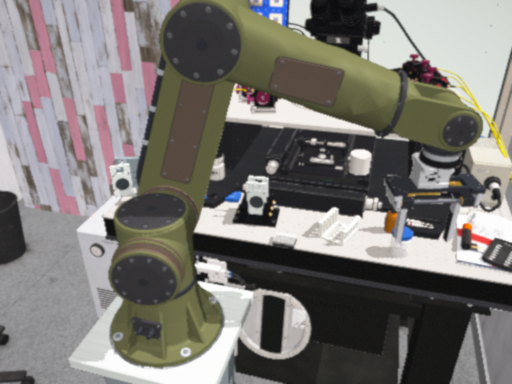

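View pics/top0.png

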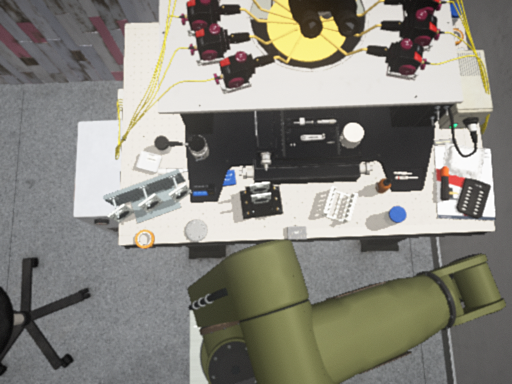

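View pics/wrist0.png

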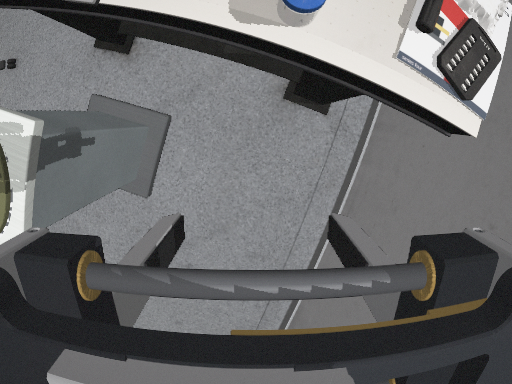

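```bash
python3 - <<'E'
from h import *
for c in ['top','side']:
  for n in ['used_0_c','fresh_0_c','slot_0','slot_1','slot_2','holder','peg_rack','peg_0_tip','carrier_c','wash_0','wash_1','ipa_bottle','swab_jar','kapton_roll','wafer_case','tip_box']:
    print(c,n,[(round(r['conf'],2),np.round(toW(c,r['at']),0).tolist()) for r in place_of(c,n)][:7])
print(read_state()['clock'])
E
```

```text
top used_0_c []
top fresh_0_c [(0.49, [431.0, 358.0, 86.0])]
top slot_0 [(0.87, [471.0, -71.0, 67.0]), (0.78, [504.0, -71.0, 69.0]), (0.7, [437.0, -77.0, 68.0])]
top slot_1 [(0.87, [471.0, -71.0, 67.0]), (0.78, [504.0, -71.0, 69.0]), (0.7, [437.0, -77.0, 68.0])]
top slot_2 [(0.87, [471.0, -71.0, 67.0]), (0.78, [504.0, -71.0, 69.0]), (0.7, [437.0, -77.0, 68.0])]
top holder [(0.82, [471.0, -75.0, -1.0]), (0.27, [417.0, 352.0, 136.0])]
top peg_rack [(0.92, [470.0, 268.0, 0.0]), (0.72, [415.0, -312.0, 63.0])]
top peg_0_tip [(0.68, [415.0, 348.0, 141.0])]
top carrier_c [(0.79, [451.0, -324.0, 25.0]), (0.43, [470.0, -71.0, 68.0])]
top wash_0 [(0.95, [483.0, -341.0, 60.0]), (0.9, [449.0, -328.0, 65.0]), (0.64, [416.0, -312.0, 61.0])]
top wash_1 [(0.95, [483.0, -341.0, 60.0]), (0.9, [449.0, -328.0, 65.0]), (0.64, [416.0, -312.0, 61.0])]
top ipa_bottle [(0.66, [503.0, -471.0, 2.0])]
top swab_jar [(0.53, [402.0, -497.0, -2.0])]
top kapton_roll [(0.74, [363.0, 305.0, -0.0]), (0.33, [363.0, -188.0, 3.0])]
top wafer_case [(0.91, [387.0, 136.0, -4.0])]
top tip_box [(0.66, [365.0, -186.0, 1.0])]
si
[... 358 characters left out ...]
 70.0])]
side holder [(0.85, [467.0, -74.0, 3.0])]
side peg_rack [(0.53, [463.0, -72.0, 71.0])]
side peg_0_tip [(0.54, [410.0, 345.0, 145.0])]
side carrier_c [(0.95, [446.0, -328.0, 30.0]), (0.61, [472.0, -71.0, 68.0])]
side wash_0 [(0.74, [448.0, -331.0, 63.0]), (0.59, [415.0, -314.0, 65.0]), (0.58, [481.0, -334.0, 60.0]), (0.55, [470.0, -77.0, 67.0])]
side wash_1 [(0.74, [448.0, -331.0, 63.0]), (0.59, [415.0, -314.0, 65.0]), (0.58, [481.0, -334.0, 60.0]), (0.55, [470.0, -77.0, 67.0])]
side ipa_bottle []
side swab_jar [(0.66, [401.0, -496.0, 5.0])]
side kapton_roll [(0.23, [415.0, -317.0, 60.0])]
side wafer_case [(0.67, [506.0, -472.0, 2.0])]
side tip_box [(0.61, [365.0, -190.0, 1.0])]
1.75
```

```bash
python3 - <<'E'
import cv2,numpy as np
a=cv2.imread('pics/side0.png')[160:260,200:400]; b=cv2.imread('pics/top0.png')[140:260,90:430]
cv2.imwrite('pics/z1.png',cv2.resize(a,None,fx=4,fy=4,interpolation=3))
cv2.imwrite('pics/z2.png',cv2.resize(b,None,fx=2.3,fy=2.3,interpolation=3))
E
```

```text
(no output)
```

View pics/z1.png

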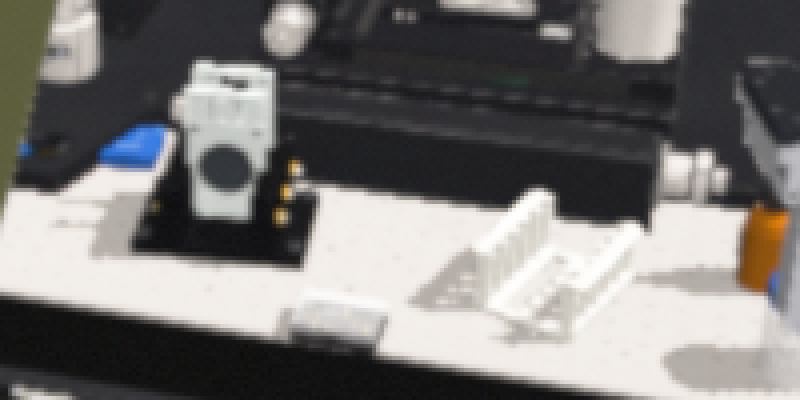

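View pics/z2.png

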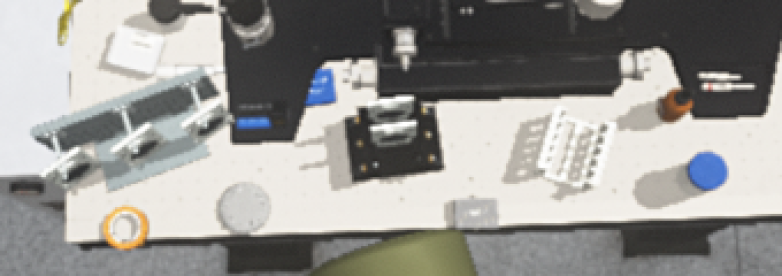

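```bash
cat >> h.py <<'E'
def Rd(yaw): # tool x down, tool z (jaw) at heading yaw (rad)
    x=np.array([0,0,-1.]); z=np.array([np.cos(yaw),np.sin(yaw),0]); return np.c_[x,np.cross(z,x),z]
def cur():
    s=read_state(); return np.array(s['eef_pos']),R.from_euler('xyz',s['eef_rot']).as_matrix(),s
def plan(waypts,grip,step=45,ang=8):
    """waypts: list of (pos, jawyaw deg or None, [step])"""
    p,Rm,s=cur(); rows=[]
    print('clock',round(s['clock'],2),'p',p.round(1),'jaw',np.degrees(np.arctan2(Rm[1,2],Rm[0,2])).round(2),'xaxis',Rm[:,0].round(3),'gap',round(s['finger_gap'],1),'F',np.round(s['wrist_force'],1))
    for w in waypts:
        pos=np.array(w[0],float); st=w[2] if len(w)>2 else step
        Rt=Rm if w[1] is None else Rd(np.radians(w[1]))
        rv=R.from_matrix(Rm.T@Rt).as_rotvec(); d=pos-p
        n=int(max(1,np.ceil(np.linalg.norm(d)/st),np.ceil(np.degrees(np.linalg.norm(rv))/ang)))
        for i in range(n):
            r=np.round(rv/n,4); t=np.round(Rm.T@(pos-p)/(n-i)/1000,4)
            rows.append([*r,*t,grip]); p=p+Rm@t*1000; Rm=Rm@R.from_rotvec(r).as_matrix()
    print(len(rows)); print(', '.join(' '.join(f'{v+0:.4g},' for v in r).rstrip(',') for r in rows))
E
python3 - <<'E'
from h import *
p,Rm,s=cur(); print(Rm.round(3))
plan([([200,-480,330],None),([430,-74,330],94)],-1)
P=camera_params('top');T=np.array(P['T']);p,d=camera('top')
v,u=np.mgrid[:384,:512];X=np.stack([(u-P['cx'])/P['fx']*d,(v-P['cy'])/P['fy']*d,d],-1)@T[:3,:3].T+T[:3,3]
for a in range(520,800,40):
  print(a,[round(float(np.percentile(X[...,2][(abs(X[...,0]-a)<20)&(abs(X[...,1]-y)<25)&(d>0)],98))) if ((abs(X[...,0]-a)<20)&(abs(X[...,1]-y)<25)&(d>0)).any() else None for y in range(-500,450,50)])
E
```

```text
[[-0.     0.947  0.322]
 [ 0.     0.322 -0.947]
 [-1.     0.    -0.   ]]
clock 1.75 p [ 177.1 -520.7  205.4] jaw -71.22 xaxis [-0.  0. -1.] gap 94.1 F [-0.2  0.2 -0.3]
24
0, 0, 0, -0.0415, 0.0116, -0.0104, -1, 0, 0, 0, -0.0415, 0.0116, -0.0104, -1, 0, 0, 0, -0.0416, 0.0116, -0.0104, -1, -0.1373, 0, 0, 0, 0.0166, -0.0148, -1, -0.1373, 0, 0, 0, 0.0185, -0.0124, -1, -0.1373, 0, 0, 0, 0.02, -0.0097, -1, -0.1373, 0, 0, 0, 0.0211, -0.0069, -1, -0.1373, 0, 0, 0, 0.0219, -0.0039, -1, -0.1373, 0, 0, 0, 0.0222, -0.0009, -1, -0.1373, 0, 0, 0, 0.0221, 0.0021, -1, -0.1373, 0, 0, 0, 0.0216, 0.0051, -1, -0.1373, 0, 0, 0, 0.0207, 0.0081, -1, -0.1373, 0, 0, 0, 0.0194, 0.0108, -1, -0.1373, 0, 0, 0, 0.0177, 0.0134, -1, -0.1373, 0, 0, 0, 0.0158, 0.0157, -1, -0.1373, 0, 0, 0, 0.0135, 0.0177, -1, -0.1373, 0, 0, 0, 0.0109, 0.0193, -1, -0.1373, 0, 0, 0, 0.0082, 0.0207, -1, -0.1373, 0, 0, 0, 0.0052, 0.0216, -1, -0.1373, 0, 0, 0, 0.0023, 0.0221, -1, -0.1373, 0, 0, 0, -0.0008, 0.0222, -1, -0.1373, 0, 0, 0, -0.0038, 0.0219, -1, -0.1373, 0, 0, 0, -0.0068, 0.0211, -1, -0.1373, 0, 0, 0, -0.0096, 0.02, -1
520 [84, 105, 81, 81, 84, 81, 84, 84, 124, 125, 19, 27, 29, 141, 146, 146, 148, 143, 6]
560 [27, 60, 95, 98, 98, 97, 98, 97, 136, 95, 70, 29, 28, 143, 146, 28, 7, 7, 7]
600 [28, 27, 167, 176, 125, 118, 120, 125, 151, 145, 29, 28, 104, 54, 24, 28, 29, 22, 8]
640 [28, 28, 177, 178, 147, 152, 138, 132, 153, 150, 30, 29, 110, 145, 110, 66, 28, 16, 31]
680 [28, 29, 136, 175, 624, 622, 622, 622, 153, 151, 29, 28, 109, 108, 64, 69, 178, 128, 56]
720 [226, 226, 226, 226, 638, 641, 641, 634, 227, 227, 227, 227, 226, 226, 259, 250, 207, 7, 8]
760 [302, 227, 227, 228, 610, 613, 614, 607, 227, 328, 327, 302, 302, 290, 277, 272, 7, 7, 7]
```

```bash
python3 - <<'E'
from h import *
plan([([200,-480,330],None),([430,-74,330],-86)],-1)
E
```

```text
clock 1.8 p [ 177.1 -520.7  205.4] jaw -71.22 xaxis [-0.  0. -1.] gap 94.2 F [ 0.   0.1 -0.3]
14
0, 0, 0, -0.0415, 0.0116, -0.0104, -1, 0, 0, 0, -0.0415, 0.0116, -0.0104, -1, 0, 0, 0, -0.0416, 0.0116, -0.0104, -1, 0.0234, 0, 0, 0, 0.0317, -0.0282, -1, 0.0234, 0, 0, 0, 0.031, -0.0289, -1, 0.0234, 0, 0, 0, 0.0303, -0.0297, -1, 0.0234, 0, 0, 0, 0.0296, -0.0304, -1, 0.0234, 0, 0, 0, 0.0289, -0.031, -1, 0.0234, 0, 0, 0, 0.0282, -0.0317, -1, 0.0234, 0, 0, 0, 0.0274, -0.0324, -1, 0.0234, 0, 0, 0, 0.0267, -0.033, -1, 0.0234, 0, 0, 0, 0.0259, -0.0336, -1, 0.0234, 0, 0, 0, 0.0251, -0.0342, -1, 0.0234, 0, 0, 0, 0.0242, -0.0348, -1
```

>>> play_rows:
  motion: [0,0,0,-0.042,0.012,-0.01,-1,0,0,0,-0.042,0.012,-0.01,-1,0,0,0,-0.042,0.012,-0.01,-1,0.023,0,0,0,0.032,-0.028,-1,0.023,0,0,0,0.031,-0.029,-1,0.023,0,0,0,0.03,-0.03,-1,0.023,0,0,0,0.03,-0.03,-1,0.023,0,0,0,0.029,-0.031,-1,0.023,0,0,0,0.028,-0.032,-1,0.023,0,0,0,0.027,-0.032,-1,0.023,0,0,0,0.027,-0.033,-1,0.023,0,0,0,0.026,-0.034,-1,0.023,0,0,0,0.025,-0.034,-1,0.023,0,0,0,0.024,-0.035,-1,0,0,0,0,0,0,-1]

```text
clock: 3.3
eef_pos: [439.9, -57.0, 338.1]
eef_rot: [1.578, 1.566, 0.068]
wrist_force: [0.3, -0.7, -0.2]
finger_gap: 94.2
```

```bash
python3 - <<'E'
from h import *
s=read_state();print(s['eef_pos'],s['clock'])
snap('wrist','w1')
for n in ['used_0_c','slot_0','holder','fresh_0_c','carrier_c','wash_0']:
    print(n,[(round(r['conf'],2),np.round(toW('wrist',r['at']),1).tolist()) for r in place_of('wrist',n)][:7])
snap('top','t1')
for n in ['used_0_c','slot_0','holder','peg_0_tip','fresh_0_c','peg_rack']:
    print(n,[(round(r['conf'],2),np.round(toW('top',r['at']),1).tolist()) for r in place_of('top',n)][:7])
E
```

```text
[439.94703636 -56.99044299 338.06417057] 3.3
used_0_c []
slot_0 [(0.98, [498.7, -75.8, 66.7]), (0.93, [458.5, -82.4, 69.1]), (0.59, [433.7, -79.2, 64.4]), (0.52, [416.2, -318.3, 61.1])]
holder [(0.59, [471.5, -77.4, 0.1]), (0.2, [362.9, 294.5, -1.5])]
fresh_0_c [(0.87, [437.1, 358.0, 82.5])]
carrier_c [(0.75, [443.8, -332.5, 26.1]), (0.71, [447.1, -331.5, 60.1]), (0.16, [499.7, -75.0, 67.7])]
wash_0 [(0.74, [479.4, -343.0, 61.4]), (0.72, [446.9, -330.1, 62.2]), (0.59, [417.0, -318.7, 61.2])]
used_0_c [(0.44, [474.7, 166.6, 140.2])]
slot_0 [(0.75, [473.1, -73.0, 64.4]), (0.47, [440.8, -71.4, 67.8])]
holder [(0.72, [474.9, -73.2, 1.7]), (0.65, [470.1, 269.2, 0.1])]
peg_0_tip [(0.95, [415.1, 351.1, 138.9])]
fresh_0_c [(0.73, [430.4, 356.9, 83.4]), (0.64, [451.1, -326.3, 63.5])]
peg_rack [(0.9, [469.7, 269.2, -0.6]), (0.4, [413.1, -311.8, 62.1])]
```

View pics/w1.png

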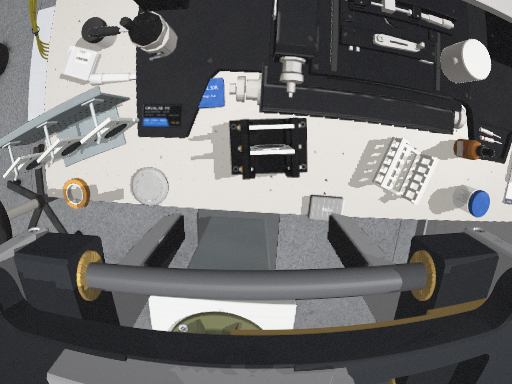

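```bash
cat >> h.py <<'E'
def cloud(c='wrist'):
    P=camera_params(c);T=np.array(P['T']);p,d=camera(c)
    v,u=np.mgrid[:384,:512].astype(float)
    a=(u-P['cx'])/P['fx'];b=(v-P['cy'])/P['fy']
    if c=='wrist':
        th=np.hypot(a,b)+1e-9; k=np.tan(np.minimum(th,1.5))/th; a=a*k;b=b*k
    X=np.stack([a*d,b*d,d],-1)@T[:3,:3].T+T[:3,3]; X[d<=0]=np.nan
    return p,X
def sel(X,c,r,z0,z1):
    m=(np.hypot(X[...,0]-c[0],X[...,1]-c[1])<r)&(X[...,2]>z0)&(X[...,2]<z1); return X[m]
def rect(P):
    (c,sz,an)=cv2.minAreaRect(P[:,:2].astype(np.float32)); return np.round(c,1),np.round(sz,1),round(an,1),len(P),np.median(P[:,2]).round(1)
E
python3 - <<'E'
from h import *
p,X=cloud(); np.save('X1.npy',X)
Q=sel(X,(475,-75),60,85,135); print(len(Q))
for lo,hi in [(445,486),(486,530)]:
    q=Q[(Q[:,0]>lo)&(Q[:,0]<hi)]; print(rect(q), q[:,2].max())
q=Q[Q[:,2]>112]; print('top',len(q)); print(q[np.argsort(q[:,0])].round(0)[:60].tolist())
# holder cheeks
q=sel(X,(471,-75),80,50,66); print(rect(q))
q=sel(X,(471,-75),90,6,20); print('base',rect(q))
q=sel(X,(447,-330),75,42,60); print('carrier',rect(q))
E
```

```text
505
(array([469., -76.]), array([ 6.6, 59.1]), 5.6, 293, np.float64(121.7)) 123.9995052442012
(array([502.6, -73.2]), array([ 6.3, 59.8]), 6.3, 212, np.float64(122.2)) 124.3427442543138
top 435
[[464.0, -48.0, 122.0], [464.0, -47.0, 123.0], [464.0, -51.0, 122.0], [464.0, -50.0, 123.0], [464.0, -52.0, 122.0], [464.0, -54.0, 121.0], [464.0, -56.0, 121.0], [464.0, -55.0, 123.0], [464.0, -58.0, 122.0], [465.0, -59.0, 122.0], [465.0, -62.0, 120.0], [465.0, -60.0, 122.0], [465.0, -64.0, 120.0], [465.0, -63.0, 122.0], [465.0, -67.0, 121.0], [465.0, -68.0, 121.0], [465.0, -65.0, 123.0], [465.0, -47.0, 122.0], [465.0, -48.0, 123.0], [465.0, -49.0, 123.0], [466.0, -52.0, 122.0], [466.0, -51.0, 123.0], [466.0, -53.0, 122.0], [466.0, -56.0, 122.0], [466.0, -59.0, 120.0], [466.0, -55.0, 123.0], [466.0, -57.0, 122.0], [466.0, -60.0, 122.0], [466.0, -61.0, 122.0], [466.0, -63.0, 123.0], [466.0, -64.0, 123.0], [466.0, -65.0, 123.0], [466.0, -67.0, 122.0], [467.0, -68.0, 123.0], [467.0, -69.0, 122.0], [467.0, -47.0, 122.0], [467.0, -48.0, 121.0], [467.0, -71.0, 123.0], [467.0, -49.0, 122.0], [467.0, -51.0, 122.0], [467.0, -73.0, 122.0], [467.0, -72.0, 123.0], [467.0, -52.0, 121.0], [467.0, -75.0, 122.0], [467.0, -77.0, 121.0], [467.0, -55.0, 121.0], [467.0, -53.0, 122.0], [467.0, -76.0, 123.0], [467.0, -56.0, 123.0], [467.0, -79.0, 123.0], [467.0, -80.0, 122.0], [467.0, -57.0, 123.0], [467.0, -60.0, 122.0], [467.0, -59.0, 123.0], [467.0, -81.0, 123.0], [467.0, -83.0, 122.0], [467.0, -84.0, 122.0], [468.0, -63.0, 122.0], [468.0, -61.0, 124.0], [468.0, -88.0, 120.0]]
(array([479.7, -77.3]), array([102.1, 129. ]), 85.5, 1450, np.float64(60.0))
base (array([473.7, -80. ]), array([103.6, 141. ]), 4.6, 2216, np.float64(12.3))
carrier (array([ 448.1, -327. ]), array([89. , 94.3]), 69.4, 750, np.float64(49.6))
```

```bash
python3 - <<'E'
from h import *
plan([([469,-76,200],-84.8),([469,-76,150],-84.8)],-1)
E
```

```text
clock 4.05 p [438.7 -60.5 338.3] jaw -86.75 xaxis [ 0.005 -0.    -1.   ] gap 94.2 F [ 0.4 -1.1 -0.3]
6
-0.0085, 0.0002, -0.0012, 0.0346, 0.0072, 0.0043, -1, -0.0085, 0.0002, -0.0012, 0.0346, 0.0072, 0.0043, -1, -0.0085, 0.0002, -0.0012, 0.0346, 0.0072, 0.0044, -1, -0.0085, 0.0002, -0.0012, 0.0346, 0.0071, 0.0045, -1, 0, 0, -0.0001, 0.025, 0, 0, -1, 0, 0, -0.0001, 0.025, 0, 0, -1
```

>>> play_rows:
  motion: [-0.009,0,-0.001,0.035,0.007,0.004,-1,-0.009,0,-0.001,0.035,0.007,0.004,-1,-0.009,0,-0.001,0.035,0.007,0.004,-1,-0.009,0,-0.001,0.035,0.007,0.004,-1,0,0,0,0.025,0,0,-1,0,0,0,0.025,0,0,-1,0,0,0,0,0,0,-1]

```text
clock: 4.75
eef_pos: [470.0, -75.3, 142.8]
eef_rot: [1.157, 1.566, -0.319]
wrist_force: [-0.6, -0.3, 0.9]
finger_gap: 94.1
```

```bash
python3 - <<'E'
from h import *
p,X=cloud()
Q=sel(X,(475,-75),60,100,135)
for lo,hi in [(445,486),(486,530)]:
    q=Q[(Q[:,0]>lo)&(Q[:,0]<hi)]; print(rect(q)) if len(q) else 0
plan([([469,-76,150],-84.8),([469,-76,82],-84.8,25)],-1)
cv2.imwrite('pics/w2.png',p)
E
```

```text
(array([468.7, -76.8]), array([ 7.2, 59.8]), 5.7, 1124, np.float64(121.5))
(array([502.9, -73.1]), array([ 5.9, 59.3]), 5.8, 937, np.float64(122.0))
clock 4.8 p [470.9 -75.4 144.7] jaw -84.57 xaxis [ 0.007 -0.002 -1.   ] gap 94.0 F [ 0.9 -0.5  0.6]
4
0.0041, 0.0027, -0.0066, -0.0053, -0.0019, 0.0004, -1, 0, 0, 0, 0.0227, 0, 0, -1, 0, 0, 0, 0.0227, 0, 0, -1, 0, 0, 0, 0.0226, 0, 0, -1
```

View pics/w2.png

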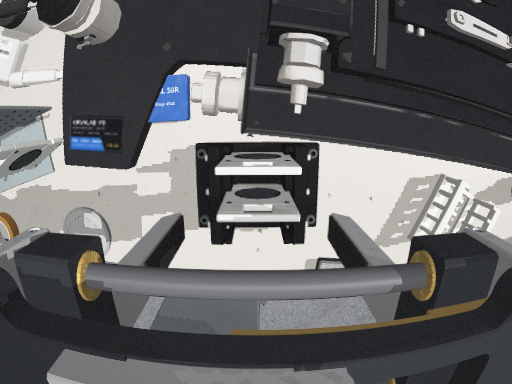

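>>> play_rows:
  motion: [0.003,0.002,-0.006,0.012,-0.002,0.001,-1,0,0,0,0.024,0,0,-1,0,0,0,0.024,0,0,-1,0,0,0,0,0,0,-1]

```text
clock: 5.2
eef_pos: [471.6, -77.5, 87.1]
eef_rot: [1.181, 1.562, -0.298]
wrist_force: [0.4, 1.0, 0.4]
finger_gap: 94.3
```

```bash
python3 - <<'E'
from h import *
plan([([468.8,-76.4,82],-84.3)],-1)
E
```

```text
clock 5.2 p [471.6 -77.5  87.1] jaw -84.76 xaxis [ 0.008 -0.002 -1.   ] gap 94.3 F [0.4 1.  0.4]
1
-0.008, 0.0032, -0.0078, 0.0051, -0.0027, -0.0014, -1
```

>>> play_rows:
  motion: [0.006,0.003,-0.008,0.005,-0.003,-0.001,-1,0,0,0,0,0,0,-1,0,0,0,0,0,0,0.2,0,0,0,0,0,0,0.2,0,0,0,0,0,0,0.2,0,0,0,0,0,0,0.2,0,0,0,0,0,0,0.2]
  newtons: 50

```text
clock: 5.9
eef_pos: [470.6, -77.4, 86.8]
eef_rot: [1.219, 1.565, -0.267]
wrist_force: [-0.2, 0.7, -0.6]
finger_gap: 59.4
```

```bash
python3 - <<'E'
from h import *
plan([([468.8,-76.4,82],-84.3)],-1)
for i in range(3):
  print(np.round(read_state()['wrist_force'],1),np.round(read_state()['eef_pos'],1)); camera('wrist')
E
```

```text
clock 5.9 p [470.6 -77.4  86.8] jaw -85.14 xaxis [ 0.006 -0.002 -1.   ] gap 59.4 F [-0.2  0.7 -0.6]
1
-0.0147, 0.0022, -0.0058, 0.0048, -0.0018, -0.0012, -1
[-0.2  0.7 -0.6] [470.6 -77.4  86.8]
[-0.1 -0.2 -1.3] [470.6 -77.4  86.8]
[ 0.5 -0.2  1.5] [470.6 -77.4  86.8]
```

>>> play_rows:
  motion: [0,0,0,-0.01,0,0,0.2,0,0,0,-0.015,0,0,0.2,0,0,0,-0.02,0,0,0.2,0,0,0,-0.025,0,0,0.2,0,0,0,-0.025,0,0,0.2,0,0,0,-0.025,0,0,0.2,0,0,0,-0.02,0,0,0.2,0,0,0,0,0,0,0.2]

```text
clock: 6.85
eef_pos: [469.2, -76.8, 235.1]
eef_rot: [1.298, 1.565, -0.188]
wrist_force: [0.2, -0.0, -0.9]
finger_gap: 59.6
```

```bash
python3 - <<'E'
from h import *
p,X=cloud(); cv2.imwrite('pics/w3.png',p); s=read_state(); print(s['eef_pos'],s['wrist_force'])
c=s['eef_pos']
Q=sel(X,(475,-75),60,100,150); print(rect(Q))
Q=sel(X,c[:2],60,c[2]+15,c[2]+60); print(rect(Q))
E
```

```text
[468.73945204 -76.71601663 233.51871231] [ 0.1927478   0.4548362  -0.80734174]
(array([502.7, -72.7]), array([ 6.3, 59.7]), 5.7, 449, np.float64(122.0))
(array([469.4, -76.3]), array([18.8, 83.9]), 4.8, 4352, np.float64(270.2))
```

View pics/w3.png

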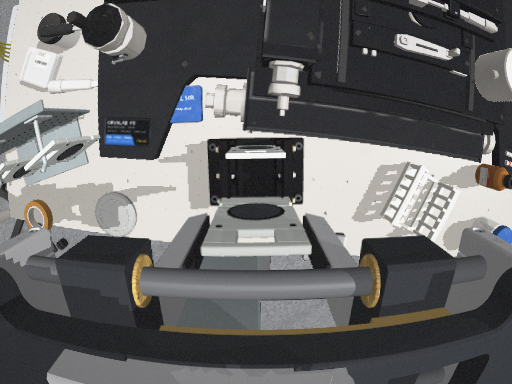

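```bash
cat >> h.py <<'E'
def carrier():
    p,X=cloud('wrist'); q=sel(X,(447,-330),90,40,60); 
    if len(q): print('wr',rect(q))
    for c in ['wrist','top']:
        if c=='top': camera('top')
        for n in ['wash_0','carrier_c']:
            print(c,n,[(round(r['conf'],2),np.round(toW(c,r['at']),1).tolist()) for r in place_of(c,n)][:4])
    return p,X
E
python3 - <<'E'
from h import *
carrier()
plan([([430,-300,235],-111.3),([483-3,-343+3,180],-111.3)],0.2,step=40)
E
```

```text
wr (array([ 448.8, -327.1]), array([89.1, 93.6]), 69.5, 1095, np.float64(49.5))
wrist wash_0 [(0.71, [418.9, -314.4, 61.0]), (0.59, [480.9, -336.5, 59.1]), (0.56, [446.7, -323.8, 56.5])]
wrist carrier_c [(0.9, [443.7, -323.7, 23.8])]
top wash_0 [(0.85, [449.5, -329.7, 62.5]), (0.85, [481.5, -341.8, 54.3]), (0.58, [415.7, -311.3, 64.4])]
top carrier_c [(0.81, [451.4, -325.7, 28.0]), (0.72, [432.5, 355.6, 82.9])]
clock 7.2 p [468.1 -76.6 231.2] jaw -85.14 xaxis [-0.  0. -1.] gap 59.4 F [-0.1  0.6 -0.4]
9
0.0761, -0.0001, 0, -0.0006, -0.0095, 0.0366, 0.2, 0.0761, -0.0001, 0, -0.0007, -0.0067, 0.0372, 0.2, 0.0761, -0.0001, 0, -0.0006, -0.0038, 0.0376, 0.2, 0.0761, -0.0001, 0, -0.0006, -0.001, 0.0377, 0.2, 0.0761, -0.0001, 0, -0.0007, 0.0019, 0.0377, 0.2, 0.0761, -0.0001, 0, -0.0006, 0.0048, 0.0375, 0.2, 0, 0.0001, 0, 0.0183, 0.0204, 0.0064, 0.2, 0, 0.0001, 0, 0.0183, 0.0204, 0.0063, 0.2, 0, 0.0001, 0, 0.0184, 0.0204, 0.0064, 0.2
```

>>> play_rows:
  motion: [0.074,0,0,-0.001,-0.008,0.037,0.2,0.074,0,0,-0.001,-0.005,0.037,0.2,0.074,0,0,-0.001,-0.003,0.038,0.2,0.074,0,0,-0.001,0.001,0.038,0.2,0.074,0,0,-0.001,0.004,0.038,0.2,0.074,0,0,-0.001,0.007,0.038,0.2,0,0,0,0.012,0.016,0.006,0.2,0,0,0,0.012,0.016,0.006,0.2,0,0,0,0.012,0.016,0.006,0.2,0,0,0,0,0,0,0.2,0,0,0,0,0,0,0.2]

```text
clock: 8.3
eef_pos: [475.5, -346.8, 192.5]
eef_rot: [-1.834, 1.56, 2.501]
wrist_force: [0.0, 0.3, -0.2]
finger_gap: 59.8
```

```bash
python3 - <<'E'
from h import *
p,X=carrier(); cv2.imwrite('pics/w4.png',p)
plan([([480.6,-339,160],-110.5),([480.6,-339,84],-110.5,25)],0.2,step=40)
E
```

```text
wr (array([ 450.2, -328.4]), array([87. , 89.9]), 69.4, 831, np.float64(50.2))
wrist wash_0 [(0.69, [481.9, -335.2, 63.0]), (0.51, [505.2, -475.3, 1.1])]
wrist carrier_c [(0.71, [465.2, -75.8, 66.6]), (0.63, [448.5, -325.8, 31.6])]
top wash_0 [(0.46, [465.0, 261.9, 87.5])]
top carrier_c []
clock 8.6 p [ 475.8 -346.9  193.6] jaw -111.6 xaxis [-0.007  0.005 -1.   ] gap 59.3 F [ 0.3  0.8 -1. ]
5
-0.0192, -0.0022, 0.0082, 0.0336, 0.0019, -0.009, 0.2, 0, 0, 0, 0.019, 0, 0, 0.2, 0, 0, 0, 0.019, 0, 0, 0.2, 0, 0, 0, 0.019, 0, 0, 0.2, 0, 0, 0, 0.019, 0, 0, 0.2
```

View pics/w4.png

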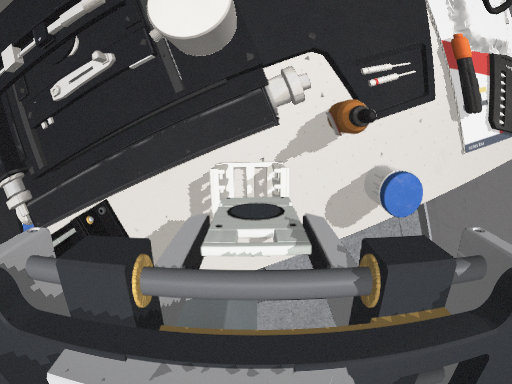

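>>> play_rows:
  motion: [-0.019,-0.002,0.008,0.02,0.002,-0.009,0.2,0,0,0,0.018,0,0,0.2,0,0,0,0,0,0,0.2,0,0,0,0,0,0,0.2]

```text
clock: 9.0
eef_pos: [481.3, -338.8, 157.6]
eef_rot: [1.288, 1.566, -0.64]
wrist_force: [0.3, -0.2, -0.9]
finger_gap: 59.3
```

```bash
python3 - <<'E'
from h import *
plan([([480.6,-339.3,140],-110.5),([480.6,-339.3,84],-110.5,25)],0.2,step=40)
p,X=cloud();c=read_state()['eef_pos']
cv2.imwrite('pics/w4b.png',p)
Q=sel(X,(448,-327),75,44,54); print(rect(Q))
E
```

```text
clock 9.0 p [ 481.3 -338.8  157.6] jaw -110.45 xaxis [ 0.004 -0.003 -1.   ] gap 59.3 F [ 0.3 -0.2 -0.9]
4
0.0008, 0.0012, -0.0042, 0.0176, -0.0006, 0.0007, 0.2, 0, 0, 0, 0.0187, 0, 0, 0.2, 0, 0, 0, 0.0187, 0, 0, 0.2, 0, 0, 0, 0.0186, 0, 0, 0.2
(array([ 448.3, -327.8]), array([87.9, 94.3]), 69.1, 972, np.float64(50.2))
```

View pics/w4b.png

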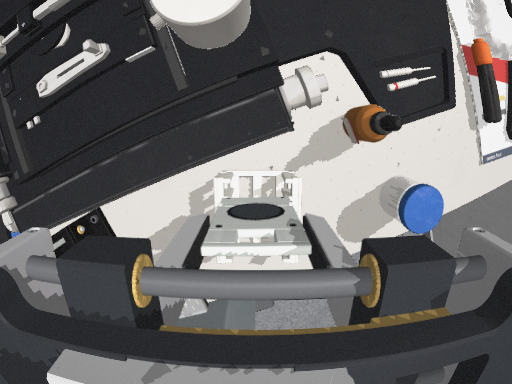

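>>> play_rows:
  motion: [0,0,-0.003,0.016,-0.001,0,0.2,0,0,0,0.016,0,0,0.2,0,0,0,0.016,0,0,0.2,0,0,0,0.012,0,0,0.2,0,0,0,0,0,0,0.2]

```text
clock: 9.55
eef_pos: [480.6, -339.3, 95.4]
eef_rot: [1.015, 1.566, -0.914]
wrist_force: [-0.8, 0.6, -0.9]
finger_gap: 59.2
```

```bash
python3 - <<'E'
from h import *
plan([([480.6,-339.3,82],-110.5,25)],0.2,step=40)
E
```

```text
clock 9.55 p [ 480.6 -339.3   95.4] jaw -110.49 xaxis [ 0.003 -0.004 -1.   ] gap 59.2 F [-0.8  0.6 -0.9]
1
0.0001, 0.0024, -0.0038, 0.0134, 0, 0, 0.2
```

>>> play_rows:
  motion: [0,0,0,0.008,0,0,0.2,0,0,0,0.004,0,0,0.2,0,0,0,0.003,0,0,0.2,0,0,0,0,0,0,0.2]

```text
clock: 9.95
eef_pos: [481.5, -340.1, 81.0]
eef_rot: [1.117, 1.563, -0.812]
wrist_force: [-0.1, -0.7, -0.7]
finger_gap: 59.6
```

>>> play_rows:
  motion: [0,0,0,0,0,0,-0.5,0,0,0,0,0,0,-0.5,0,0,0,0,0,0,-0.5,0,0,0,-0.02,0,0,-0.6,0,0,0,-0.03,0,0,-0.6,0,0,0,-0.04,0,0,-0.6,0,0,0,-0.04,0,0,-0.6,0,0,0,-0.02,-0.02,0,-0.6,0,0,0,0,0,0,-0.6]

```text
clock: 10.85
eef_pos: [461.2, -331.9, 236.6]
eef_rot: [1.074, 1.564, -0.855]
wrist_force: [0.3, 0.2, -0.1]
finger_gap: 75.2
```

```bash
python3 - <<'E'
from h import *
p,X=carrier(); cv2.imwrite('pics/w5.png',p)
Q=sel(X,(483,-340),60,100,122); print(rect(Q))
plan([([460,-150,235],-84.3),([502.8,-73,180],-84.3)],-0.6)
E
```

```text
wr (array([ 463.3, -330.3]), array([101.6, 137.3]), 79.4, 1568, np.float64(50.1))
wrist wash_0 [(0.85, [450.9, -325.6, 55.8]), (0.69, [479.3, -334.3, 61.0]), (0.61, [421.1, -312.3, 60.6])]
wrist carrier_c [(0.88, [447.8, -322.7, 24.1])]
top wash_0 [(0.45, [464.1, 262.8, 87.2])]
top carrier_c []
(array([ 480. , -338.1]), array([59.7,  6.5]), 70.2, 412, np.float64(116.0))
clock 11.15 p [ 461.5 -331.5  231.8] jaw -110.47 xaxis [-0.001 -0.001 -1.   ] gap 75.4 F [ 0.1 -1.1  0.5]
8
-0.0914, 0.0001, 0.0002, -0.0007, -0.013, -0.0339, -0.6, -0.0914, 0.0001, 0.0002, -0.0006, -0.0098, -0.0349, -0.6, -0.0914, 0.0001, 0.0002, -0.0007, -0.0066, -0.0357, -0.6, -0.0914, 0.0001, 0.0002, -0.0006, -0.0033, -0.0362, -0.6, -0.0914, 0.0001, 0.0002, -0.0006, 0, -0.0363, -0.6, 0.0001, 0.0001, 0, 0.0183, 0.0167, -0.0241, -0.6, 0.0001, 0.0001, 0, 0.0183, 0.0168, -0.0241, -0.6, 0.0001, 0.0001, 0, 0.0183, 0.0167, -0.0242, -0.6
```

View pics/w5.png

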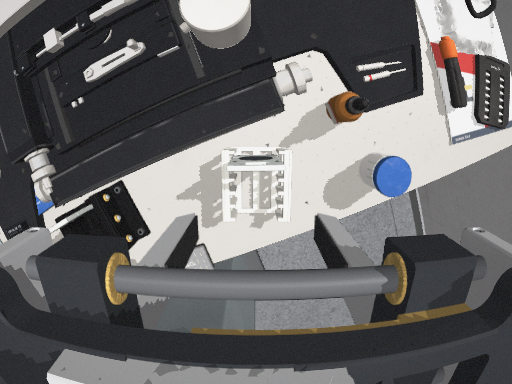

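>>> play_rows:
  motion: [-0.091,0,0,-0.001,-0.013,-0.034,-0.6,-0.091,0,0,-0.001,-0.01,-0.035,-0.6,-0.091,0,0,-0.001,-0.007,-0.036,-0.6,-0.091,0,0,-0.001,-0.003,-0.036,-0.6,-0.091,0,0,-0.001,0,-0.036,-0.6,0,0,0,0.018,0.017,-0.024,-0.6,0,0,0,0.018,0.017,-0.024,-0.6,0,0,0,0.018,0.014,-0.02,-0.6,0,0,0,0,0,0,-0.6,0,0,0,0,0,0,-0.6]

```text
clock: 12.15
eef_pos: [499.0, -66.8, 172.4]
eef_rot: [-2.033, 1.557, 2.796]
wrist_force: [-0.4, -0.6, -0.5]
finger_gap: 75.1
```

```bash
python3 - <<'E'
from h import *
p,X=cloud()
Q=sel(X,(500,-75),60,112,135); print(rect(Q))
plan([([502.8,-73,150],-84.3),([502.8,-73,86],-84.3,25)],-0.6)
E
```

```text
(array([527.6, -71.8]), array([56.8, 61.3]), 4.4, 837, np.float64(122.0))
clock 12.2 p [498.8 -67.  172.3] jaw -83.35 xaxis [-0.013  0.005 -1.   ] gap 75.4 F [-0.7  0.  -0.7]
4
0.0167, -0.0063, 0.0129, 0.0222, 0.0035, 0.0066, -0.6, 0, 0, 0, 0.0213, 0, 0, -0.6, 0, 0, 0, 0.0214, 0, 0, -0.6, 0, 0, 0, 0.0213, 0, 0, -0.6
```

>>> play_rows:
  motion: [0.017,-0.006,0.013,0.015,0.003,0.007,-0.6,0,0,0,0.008,0,0,-0.6,0,0,0,0,0,0,-0.6]

```text
clock: 12.5
eef_pos: [502.5, -75.8, 150.0]
eef_rot: [1.344, 1.569, -0.13]
wrist_force: [0.5, -0.6, 0.7]
finger_gap: 74.9
```

```bash
python3 - <<'E'
from h import *
plan([([502.8,-73,150],-84.3),([502.8,-73,86],-84.3,25)],-0.6)
E
```

```text
clock 12.5 p [502.5 -75.8 150. ] jaw -84.46 xaxis [ 0.002 -0.    -1.   ] gap 74.9 F [ 0.5 -0.6  0.7]
4
-0.0028, 0.0004, -0.0018, 0, 0.0006, -0.0028, -0.6, 0, 0, 0, 0.0213, 0, 0, -0.6, 0, 0, 0, 0.0213, 0, 0, -0.6, 0, 0, 0, 0.0214, 0, 0, -0.6
```

>>> play_rows:
  motion: [0,0,-0.002,0.012,0,-0.002,-0.6,0,0,0,0.02,0,0,-0.6,0,0,0,0.02,0,0,-0.6,0,0,0,0.01,0,0,-0.6,0,0,0,0,0,0,-0.6,0,0,0,0,0,0,-0.6]

```text
clock: 13.1
eef_pos: [502.8, -74.4, 87.0]
eef_rot: [1.091, 1.569, -0.384]
wrist_force: [0.5, -0.7, 0.5]
finger_gap: 74.9
```

```bash
python3 - <<'E'
from h import *
plan([([502.8,-73,85],-84.3)],-0.6)
E
```

```text
clock 13.1 p [502.8 -74.4  87. ] jaw -84.49 xaxis [ 0.002 -0.001 -1.   ] gap 74.9 F [ 0.5 -0.7  0.5]
1
-0.0034, 0.001, -0.002, 0.002, 0.0002, -0.0014, -0.6
```

>>> play_rows:
  motion: [0,0,0,0,0,-0.001,0.2,0,0,0,0,0,0,0.2,0,0,0,0,0,0,0.2,0,0,0,0,0,0,0.2,0,0,0,-0.01,0,0,0.2,0,0,0,-0.015,0,0,0.2,0,0,0,-0.02,0,0,0.2,0,0,0,-0.025,0,0,0.2,0,0,0,-0.025,0,0,0.2,0,0,0,-0.025,0,0,0.2,0,0,0,-0.02,0,0,0.2,0,0,0,0,0,0,0.2]
  newtons: 50

```text
clock: 14.3
eef_pos: [502.4, -73.1, 238.9]
eef_rot: [1.245, 1.564, -0.23]
wrist_force: [0.6, 0.7, -1.1]
finger_gap: 59.4
```

```bash
python3 - <<'E'
from h import *
p,X=carrier(); cv2.imwrite('pics/w6.png',p)
Q=sel(X,(483,-340),60,100,122); print(rect(Q))
plan([([420,-290,230],-110.5),([448.6,-327.5,180],-110.5)],0.2,step=38)
E
```

```text
wr (array([ 455.3, -329.8]), array([89.7, 79.1]), 69.7, 745, np.float64(49.7))
wrist wash_0 [(0.91, [449.5, -324.8, 57.0]), (0.7, [483.2, -338.0, 56.8])]
wrist carrier_c [(0.95, [446.4, -325.9, 24.6])]
top wash_0 [(0.97, [448.3, -328.2, 60.4]), (0.69, [484.7, -340.5, 56.9]), (0.65, [368.1, -183.9, 4.2]), (0.62, [413.9, -314.1, 61.5])]
top carrier_c [(0.73, [451.9, -325.5, 25.0]), (0.32, [493.5, 174.6, 85.3])]
(array([ 482.1, -332.9]), array([50.4,  6.6]), 70.0, 154, np.float64(115.6))
clock 14.6 p [501.2 -72.8 234.5] jaw -84.49 xaxis [ 0. -0. -1.] gap 59.6 F [ 0.3  0.3 -0.6]
9
0.0648, 0, 0, 0.0006, -0.0145, 0.0298, 0.2, 0.0648, 0, 0, 0.0007, -0.0126, 0.0306, 0.2, 0.0648, 0, 0, 0.0006, -0.0106, 0.0314, 0.2, 0.0648, 0, 0, 0.0007, -0.0085, 0.032, 0.2, 0.0648, 0, 0, 0.0006, -0.0064, 0.0325, 0.2, 0.0648, 0, 0, 0.0007, -0.0043, 0.0328, 0.2, 0.0648, 0, 0, 0.0006, -0.0021, 0.0331, 0.2, 0.0002, 0.0001, -0.0001, 0.025, 0.02, 0.0126, 0.2, 0.0002, 0.0001, -0.0001, 0.025, 0.0199, 0.0125, 0.2
```

View pics/w6.png

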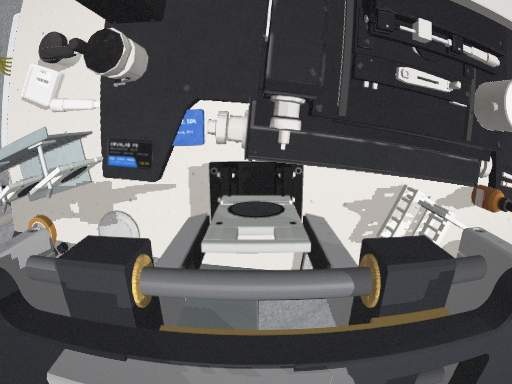

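>>> play_rows:
  motion: [0.065,0,0,0.001,-0.016,0.032,0.2,0.065,0,0,0.001,-0.014,0.033,0.2,0.065,0,0,0.001,-0.012,0.034,0.2,0.065,0,0,0.001,-0.01,0.034,0.2,0.065,0,0,0.001,-0.008,0.035,0.2,0.065,0,0,0.001,-0.006,0.035,0.2,0.065,0,0,0.001,-0.003,0.033,0.2,0,0,0,0.02,0.005,0.005,0.2,0,0,0,0.02,0.005,0.005,0.2,0,0,0,0,0,0,0.2,0,0,0,0,0,0,0.2]

```text
clock: 15.7
eef_pos: [406.9, -323.0, 178.0]
eef_rot: [-1.785, 1.558, 2.55]
wrist_force: [-0.1, -0.2, -0.4]
finger_gap: 59.3
```

```bash
python3 - <<'E'
from h import *
p,X=cloud()
Q=sel(X,(448,-327),75,44,54); print(rect(Q))
plan([([417,-315.5,150],-110.5),([417,-315.5,84],-110.5,25)],0.2,step=40)
E
```

```text
(array([ 448.3, -327.4]), array([88. , 94.3]), 69.5, 2113, np.float64(50.2))
clock 15.75 p [ 406.9 -322.8  178. ] jaw -111.6 xaxis [-0.011  0.007 -1.   ] gap 59.5 F [ 0.6  0.1 -1.2]
4
-0.0192, -0.0028, 0.0125, 0.0279, 0.007, -0.0105, 0.2, 0, 0, 0, 0.022, 0, 0, 0.2, 0, 0, 0, 0.022, 0, 0, 0.2, 0, 0, 0, 0.022, 0, 0, 0.2
```

>>> play_rows:
  motion: [-0.019,-0.003,0.012,0.02,0.007,-0.011,0.2,0,0,0,0.01,0,0,0.2,0,0,0,0,0,0,0.2,0,0,0,0,0,0,0.2]

```text
clock: 16.15
eef_pos: [418.3, -314.6, 150.5]
eef_rot: [1.072, 1.567, -0.855]
wrist_force: [0.8, -0.1, -0.6]
finger_gap: 59.7
```

```bash
python3 - <<'E'
from h import *
plan([([416.5,-315.5,145],-110.5),([416.5,-315.5,84],-110.5,25)],0.2,step=40)
E
```

```text
clock 16.15 p [ 418.3 -314.6  150.5] jaw -110.41 xaxis [ 0.002 -0.003 -1.   ] gap 59.7 F [ 0.8 -0.1 -0.6]
4
0.0016, 0.0017, -0.0031, 0.0055, -0.0014, 0.0015, 0.2, 0, 0, 0, 0.0203, 0, 0, 0.2, 0, 0, 0, 0.0204, 0, 0, 0.2, 0, 0, 0, 0.0203, 0, 0, 0.2
```

>>> play_rows:
  motion: [0,0.002,-0.003,0.01,-0.001,0.001,0.2,0,0,0,0.016,0,0,0.2,0,0,0,0.016,0,0,0.2,0,0,0,0.012,0,0,0.2,0,0,0,0,0,0,0.2,0,0,0,0,0,0,0.2]

```text
clock: 16.75
eef_pos: [416.9, -317.0, 96.2]
eef_rot: [1.299, 1.568, -0.63]
wrist_force: [-0.1, -0.7, -0.2]
finger_gap: 59.8
```

>>> play_rows:
  motion: [0,0,0,0.008,0,0,0.2,0,0,0,0.005,0,0,0.2,0,0,0,0.001,0,0,0.2,0,0,0,0,0,0,0.2]

```text
clock: 17.15
eef_pos: [417.5, -317.6, 82.5]
eef_rot: [1.26, 1.565, -0.669]
wrist_force: [-0.6, 0.3, 0.1]
finger_gap: 59.2
```

>>> play_rows:
  motion: [0,0,0,0,0,0,-0.5,0,0,0,0,0,0,-0.5,0,0,0,0,0,0,-0.5,0,0,0,-0.02,0,0,-0.6,0,0,0,-0.03,0,0,-0.6,0,0,0,-0.04,0,0,-0.6,0,0,0,-0.04,0,0,-0.6,0,0,0,-0.02,0,0,-0.6,0,0,0,0,0,0,-0.6]

```text
clock: 18.05
eef_pos: [416.5, -316.7, 238.7]
eef_rot: [1.256, 1.566, -0.673]
wrist_force: [-0.1, 0.2, -0.2]
finger_gap: 75.3
```

```bash
python3 - <<'E'
from h import *
p,X=cloud(); cv2.imwrite('pics/w7.png',p)
Q=sel(X,(483,-340),40,100,122); print(rect(Q))
Q=sel(X,(417,-316),31,100,122); print(rect(Q))
plan([([410,0,330],-90),([410,190,330],-72)],-0.6,step=45)
E
```

```text
(array([ 480.1, -339. ]), array([59.9,  6.2]), 70.0, 374, np.float64(116.0))
(array([ 417.1, -317.1]), array([59. ,  5.6]), 69.6, 406, np.float64(115.9))
clock 18.1 p [ 416.3 -316.5  237.2] jaw -110.5 xaxis [ 0.003 -0.002 -1.   ] gap 75.1 F [ 0.   0.7 -0.6]
13
-0.0447, 0.0002, -0.0004, -0.0117, -0.0145, -0.0368, -0.6, -0.0447, 0.0002, -0.0004, -0.0117, -0.0129, -0.0374, -0.6, -0.0447, 0.0002, -0.0004, -0.0116, -0.0112, -0.0379, -0.6, -0.0447, 0.0002, -0.0004, -0.0116, -0.0095, -0.0384, -0.6, -0.0447, 0.0002, -0.0004, -0.0116, -0.0078, -0.0388, -0.6, -0.0447, 0.0002, -0.0004, -0.0116, -0.0061, -0.0391, -0.6, -0.0447, 0.0002, -0.0004, -0.0117, -0.0043, -0.0393, -0.6, -0.0447, 0.0002, -0.0004, -0.0116, -0.0026, -0.0395, -0.6, -0.0629, 0, 0, 0, 0, -0.038, -0.6, -0.0629, 0, 0, 0, 0.0024, -0.0379, -0.6, -0.0629, 0, 0, 0, 0.0047, -0.0377, -0.6, -0.0629, 0, 0, 0, 0.0071, -0.0373, -0.6, -0.0629, 0, 0, 0, 0.0095, -0.0368, -0.6
```

View pics/w7.png

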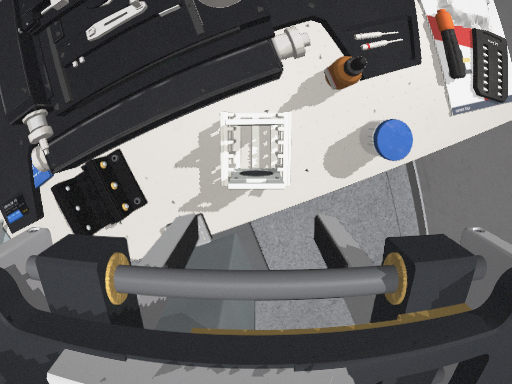

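>>> play_rows:
  motion: [-0.045,0,0,-0.012,-0.015,-0.037,-0.6,-0.045,0,0,-0.012,-0.013,-0.037,-0.6,-0.045,0,0,-0.012,-0.011,-0.038,-0.6,-0.045,0,0,-0.012,-0.01,-0.038,-0.6,-0.045,0,0,-0.012,-0.008,-0.039,-0.6,-0.045,0,0,-0.012,-0.006,-0.039,-0.6,-0.045,0,0,-0.012,-0.004,-0.039,-0.6,-0.045,0,0,-0.012,-0.003,-0.04,-0.6,-0.063,0,0,0,0,-0.038,-0.6,-0.063,0,0,0,0.002,-0.038,-0.6,-0.063,0,0,0,0.005,-0.038,-0.6,-0.063,0,0,0,0.007,-0.037,-0.6,-0.063,0,0,0,0.01,-0.037,-0.6,0,0,0,0,0,0,-0.6]

```text
clock: 19.5
eef_pos: [398.3, 210.1, 315.2]
eef_rot: [-2.046, 1.545, 3.009]
wrist_force: [-0.6, -0.7, 0.6]
finger_gap: 75.0
```

```bash
python3 - <<'E'
from h import *
p,X=cloud(); cv2.imwrite('pics/w8.png',p); np.save('X8.npy',X)
c=read_state(); print(c['eef_pos'],c['joints'])
for n in ['fresh_0_c','peg_0_tip','peg_rack']:
    print(n,[(round(r['conf'],2),np.round(toW('wrist',r['at']),1).tolist()) for r in place_of('wrist',n)][:5])
Q=sel(X,(460,260),170,134,150); print(rect(Q))
np.set_printoptions(suppress=True)
im=np.zeros((400,400,3),np.uint8)
for x,y,z in Q:
    im[int(399-(x-300)/300*400)%400,int(399-(y-100)/300*400)%400]=(0,255,int(255*(z-134)/16))
cv2.imwrite('pics/m8.png',cv2.resize(im,(600,600)))
E
```

```text
[398.35221721 208.58871351 315.0773689 ] [0.39323658 0.02055772 1.59232388 0.01266665 1.55173072 1.6239958 ]
fresh_0_c [(0.73, [437.3, 353.8, 84.7]), (0.26, [445.0, 258.0, 140.1])]
peg_0_tip [(0.95, [418.6, 346.3, 137.1]), (0.55, [363.5, -190.2, 2.7])]
peg_rack [(0.73, [468.7, 262.7, 5.0])]
(array([479.2, 270. ]), array([ 79.7, 247.9]), 18.7, 3424, np.float64(141.7))
```

View pics/w8.png

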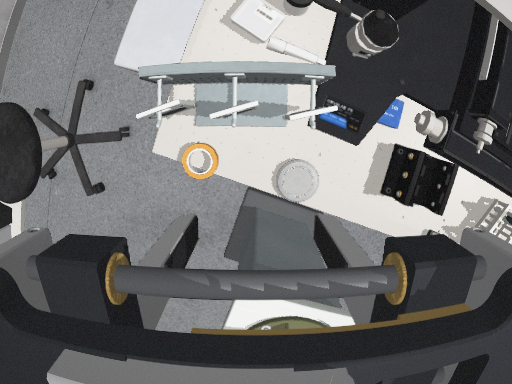

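View pics/m8.png

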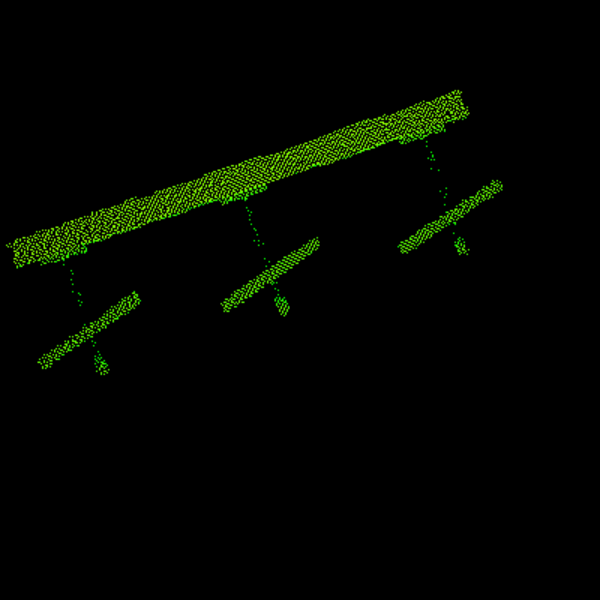

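```bash
python3 - <<'E'
from h import *
X=np.load('X8.npy')
def pt(c,r): return (600-r)/2+300,(600-c)/2+100
for (c,r) in [(90,331),(270,275),(450,217)]:
    q=sel(X,pt(c,r),34,134,146)
    # keep points in strip near frame line: use dbscan-like by removing beyond 8 mm of principal direction
    d=np.array([np.cos(np.radians(90+32)),np.sin(np.radians(90+32))]); n=np.array([d[1],-d[0]])
    o=(q[:,:2]-pt(c,r))@n; q=q[abs(o)<7]; print(rect(q))
for (c,r) in [(101,367),(282,306),(461,246)]:
    q=sel(X,pt(c,r),8,134,146); print('tip',q.mean(0).round(1),q[:,2].max().round(1))
q=sel(X,(479,270),170,140,150); 
# panel
d=np.array([-np.sin(np.radians(18)),np.cos(np.radians(18))]); n=np.array([d[1],-d[0]])
pp=q[((q[:,:2]-pt(240,175))@n)>-10]; print('panel',rect(pp))
E
```

```text
(array([433.3, 354.2]), array([ 8.9, 60.2]), 36.6, 245, np.float64(140.1))
(array([461.9, 264.1]), array([10.2, 58.8]), 39.9, 265, np.float64(140.0))
(array([491.7, 174.4]), array([10.9, 60.4]), 36.6, 258, np.float64(140.0))
tip [416.8 348.5 137.4] 141.1
tip [446.8 258.2 137.7] 141.2
tip [476.1 168.9 137.9] 141.0
panel (array([510.1, 280.4]), array([ 15.5, 240.3]), 18.2, 2226, np.float64(142.3))
```

```bash
python3 - <<'E'
from h import *
plan([([491.7,174.4,200],-57)],-0.55,step=40)
E
```

```text
clock 19.7 p [399.  206.3 316.6] jaw -70.82 xaxis [-0.024  0.004 -1.   ] gap 75.2 F [-0.3 -0.5  0.4]
4
-0.0603, -0.0035, 0.005, 0.0285, 0.0199, 0.0155, -0.55, -0.0603, -0.0035, 0.005, 0.0287, 0.0188, 0.0165, -0.55, -0.0603, -0.0035, 0.005, 0.0289, 0.0176, 0.0176, -0.55, -0.0603, -0.0035, 0.005, 0.029, 0.0163, 0.0184, -0.55
```

>>> play_rows:
  motion: [-0.06,-0.003,0.005,0.025,0.02,0.015,-0.6,-0.06,-0.003,0.005,0.025,0.019,0.016,-0.6,-0.06,-0.003,0.005,0.025,0.018,0.017,-0.6,-0.06,-0.003,0.005,0.025,0.016,0.018,-0.6,0,0,0,0,0,0,-0.6,0,0,0,0,0,0,-0.6]

```text
clock: 20.3
eef_pos: [495.8, 168.1, 212.7]
eef_rot: [1.636, 1.566, 0.636]
wrist_force: [-0.4, -0.8, 0.8]
finger_gap: 75.4
```

```bash
cat >> h.py <<'E'
def fframe(X,c,yaw0,zlo=134,zhi=146):
    q=sel(X,c,36,zlo,zhi); y=np.radians(yaw0)
    for it in range(8):
        n=np.array([np.cos(y),np.sin(y)]); d=np.array([-n[1],n[0]])
        P=q[:,:2]-c; a=P@n; b=P@d; m=(abs(a)<max(4,9-it))&(abs(b)<34)
        # trim middle (peg)
        mm=m&(abs(b)>8)
        k=np.polyfit(b[mm],a[mm],1); y=y-np.arctan(k[0])
        n=np.array([np.cos(y),np.sin(y)]); d=np.array([-n[1],n[0]]); b=P@d; a=P@n
        m=(abs(a-np.median(a[mm]))<4)
        bc=(np.percentile(b[m],1)+np.percentile(b[m],99))/2; ac=np.median(a[mm])
        c=c+n*ac+d*bc
    print('frame c',np.round(c,1),'yaw',np.degrees(y).round(1),'w',(np.percentile(b[m],99)-np.percentile(b[m],1)).round(1),'n',m.sum(),'z',np.median(q[m,2]).round(1))
E
python3 - <<'E'
from h import *
p,X=cloud(); cv2.imwrite('pics/w9.png',p); np.save('X9.npy',X)
fframe(X,np.array([491.7,174.4]),33)
fframe(X,np.array([461.9,264.1]),33)
plan([([491.7,174.4,200],-57)],-0.55,step=40)
E
```

```text
frame c [491.6 173.7] yaw 33.7 w 58.0 n 520 z 139.8
frame c [462.5 263.5] yaw 35.4 w 58.4 n 439 z 140.1
clock 20.35 p [495.6 168.3 212.7] jaw -57.28 xaxis [ 0.004  0.003 -1.   ] gap 75.3 F [-0.1 -0.4 -1.2]
1
-0.0049, -0.0003, -0.0044, 0.0127, 0, -0.0073, -0.55
```

View pics/w9.png

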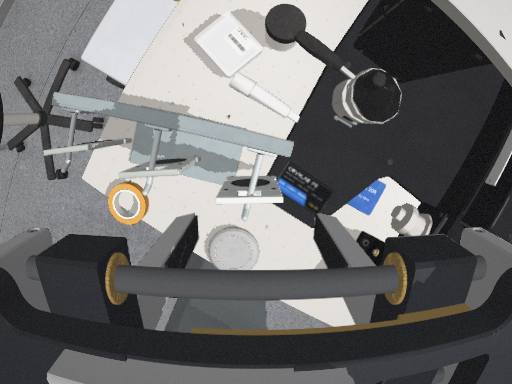

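>>> play_rows:
  motion: [-0.012,0,-0.004,0.02,0,-0.007,-0.6,0,0,0,0.015,0,0,-0.6,0,0,0,0,0,0,-0.6,0,0,0,0,0,0,-0.6]

```text
clock: 20.75
eef_pos: [491.6, 174.7, 182.7]
eef_rot: [1.321, 1.563, 0.329]
wrist_force: [0.1, 0.1, -0.2]
finger_gap: 75.2
```

```bash
python3 - <<'E'
from h import *
p,X=cloud()
fframe(X,np.array([491.7,174.4]),33)
plan([([491.6,173.9,165],-56.5),([491.6,173.9,102],-56.5,22)],-0.6,step=40)
E
```

```text
frame c [491.4 174. ] yaw 33.3 w 58.4 n 686 z 139.9
clock 20.8 p [491.6 174.7 182.7] jaw -56.82 xaxis [ 0.008  0.003 -1.   ] gap 75.3 F [ 0.1 -0.7 -0.1]
4
-0.0056, 0.0021, -0.0079, 0.0177, -0.0006, 0.0006, -0.6, 0, 0, 0, 0.021, 0, 0, -0.6, 0, 0, 0, 0.021, 0, 0, -0.6, 0, 0, 0, 0.021, 0, 0, -0.6
```

>>> play_rows:
  motion: [-0.003,0.002,-0.007,0.02,-0.001,0.001,-0.6,0,0,0,0.022,0,0,-0.6,0,0,0,0.02,0,0,-0.6,0,0,0,0.014,0,0,-0.6,0,0,0,0,0,0,-0.6,0,0,0,0,0,0,-0.6]

```text
clock: 21.4
eef_pos: [494.3, 174.4, 112.3]
eef_rot: [1.286, 1.559, 0.295]
wrist_force: [-0.4, -0.1, -1.2]
finger_gap: 75.2
```

```bash
python3 - <<'E'
from h import *
plan([([491.6,173.9,102],-56.7,22)],-0.6,step=40)
E
```

```text
clock 21.4 p [494.3 174.4 112.3] jaw -56.74 xaxis [ 0.012  0.004 -1.   ] gap 75.2 F [-0.4 -0.1 -1.2]
1
-0.0007, 0.0034, -0.0117, 0.0103, -0.0027, -0.0011, -0.6
```

>>> play_rows:
  motion: [0,0.003,-0.012,0.009,-0.003,-0.001,-0.6,0,0,0,0.001,0,0,-0.6,0,0,0,0,0,0,-0.6]

```text
clock: 21.7
eef_pos: [492.2, 173.8, 104.1]
eef_rot: [1.041, 1.568, 0.05]
wrist_force: [0.5, 0.6, 1.3]
finger_gap: 74.8
```

```bash
python3 - <<'E'
from h import *
plan([([491.6,173.9,102],-56.7,22)],-0.6,step=40)
E
```

```text
clock 21.7 p [492.2 173.8 104.1] jaw -56.75 xaxis [ 0.003  0.    -1.   ] gap 74.8 F [0.5 0.6 1.3]
1
-0.0009, 0.0013, -0.0022, 0.0021, -0.0004, -0.0004, -0.6
```

Good. Close gently, then check force.

>>> play_rows:
  motion: [0,0,0,0,0,0,0.2,0,0,0,0,0,0,0.2,0,0,0,0,0,0,0.2,0,0,0,0,0,0,0.2,0,0,0,-0.006,0,0,0.2,0,0,0,0,0,0,0.2]
  newtons: 50

```text
clock: 22.3
eef_pos: [492.3, 173.9, 111.3]
eef_rot: [1.097, 1.568, 0.107]
wrist_force: [-1.2, -0.7, -1.9]
finger_gap: 59.3
```

```bash
python3 - <<'E'
from h import *
p,X=cloud(); cv2.imwrite('pics/w10.png',p)
c=read_state()['eef_pos']
fframe(X,c[:2],33,c[2]+20,c[2]+60)
q=sel(X,(491.5,174),33,142,160); print(len(q))
plan([(c,-56.7,22)],-0.6,step=40)
E
```

```text
frame c [493.  175.2] yaw 33.7 w 60.0 n 2203 z 145.7
1886
clock 22.35 p [492.1 173.8 110.8] jaw -56.76 xaxis [ 0.003  0.    -1.   ] gap 59.7 F [-0.6 -0.2 -1.1]
1
-0.001, 0.0013, -0.0023, 0, 0, 0, -0.6
```

View pics/w10.png

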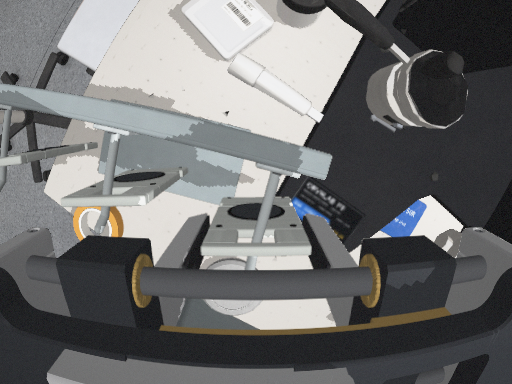

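>>> play_rows:
  motion: [0,0,0,-0.004,0,0,0.2,0,0,0,0,0,0,0.2,0,0,0,0,-0.006,-0.0015,0.2,0,0,0,0,0,0,0.2]

```text
clock: 22.75
eef_pos: [485.6, 171.6, 115.0]
eef_rot: [1.031, 1.569, 0.04]
wrist_force: [0.5, -0.1, -1.1]
finger_gap: 59.1
```

>>> play_rows:
  motion: [0,0,0,0,-0.01,-0.003,0.2,0,0,0,0,0,0,0.2]

```text
clock: 22.95
eef_pos: [475.1, 168.5, 114.9]
eef_rot: [1.021, 1.569, 0.031]
wrist_force: [1.2, 0.1, -1.3]
finger_gap: 59.6
```

>>> play_rows:
  motion: [0,0,0,0,-0.01,-0.003,0.2,0,0,0,0,-0.01,-0.003,0.2,0,0,0,0,0,0,0.2]

```text
clock: 23.25
eef_pos: [454.9, 162.4, 114.9]
eef_rot: [1.074, 1.568, 0.083]
wrist_force: [-0.3, 0.0, -0.7]
finger_gap: 59.3
```

>>> play_rows:
  motion: [0,0,0,0,-0.02,-0.006,0.2,0,0,0,-0.01,-0.02,-0.006,0.2,0,0,0,-0.03,0,0,0.2,0,0,0,-0.04,0,0,0.2,0,0,0,-0.04,0,0,0.2,0,0,0,0,0,0,0.2]

```text
clock: 23.85
eef_pos: [414.0, 150.3, 239.3]
eef_rot: [1.076, 1.568, 0.085]
wrist_force: [0.7, 0.3, -1.4]
finger_gap: 59.5
```

```bash
python3 - <<'E'
from h import *
p,X=cloud(); cv2.imwrite('pics/w11.png',p)
plan([([490,-60,235],-84.3),([502.8,-73,200],-84.3,22)],0.2,step=38)
Q=sel(X,(471,-75),80,56,64); print(rect(Q))
E
```

```text
clock 23.9 p [413.2 150.  236.7] jaw -56.78 xaxis [-0.001 -0.001 -1.   ] gap 59.5 F [-0.3  0.2 -1.4]
8
0.0801, 0.0001, 0.0001, 0.0003, -0.0085, 0.0363, 0.2, 0.0801, 0.0001, 0.0001, 0.0003, -0.0055, 0.0369, 0.2, 0.0801, 0.0001, 0.0001, 0.0003, -0.0026, 0.0372, 0.2, 0.0801, 0.0001, 0.0001, 0.0003, 0.0004, 0.0372, 0.2, 0.0801, 0.0001, 0.0001, 0.0003, 0.0034, 0.0371, 0.2, 0.0801, 0.0001, 0.0001, 0.0002, 0.0063, 0.0367, 0.2, -0.0001, 0, 0.0002, 0.0175, 0.0057, 0.0071, 0.2, -0.0001, 0, 0.0002, 0.0175, 0.0058, 0.0071, 0.2
(array([483.9, -69.8]), array([ 96.7, 113. ]), 74.3, 961, np.float64(59.8))
```

View pics/w11.png

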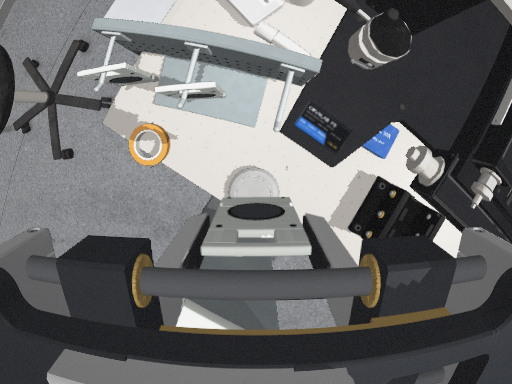

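>>> play_rows:
  motion: [0.08,0,0,0,-0.0085,0.036,0.2,0.08,0,0,0,-0.0055,0.037,0.2,0.08,0,0,0,-0.0025,0.037,0.2,0.08,0,0,0,0.0005,0.037,0.2,0.08,0,0,0,0.0035,0.037,0.2,0.08,0,0,0,0.006,0.037,0.2,0,0,0,0.0175,0.006,0.007,0.2,0,0,0,0.01,0.006,0.007,0.2,0,0,0,0,0,0,0.2,0,0,0,0,0,0,0.2]

```text
clock: 24.9
eef_pos: [502.3, -80.9, 194.7]
eef_rot: [-1.769, 1.554, 3.026]
wrist_force: [-0.2, 1.0, -0.2]
finger_gap: 59.7
```

```bash
cat >> h.py <<'E'
def fr_tilt(X,c):
    """held frame: top edge strip location near TCP xy c (array3)"""
    q=sel(X,c[:2],36,c[2]+26,c[2]+42)
    print('held top',rect(q) if len(q)>5 else len(q))
E
python3 - <<'E'
from h import *
p,X=cloud(); cv2.imwrite('pics/w12.png',p); c=read_state()['eef_pos']
for lo in (-70,-40,-10,20,32):
    q=sel(X,c[:2],50,c[2]+lo,c[2]+lo+8); q=q[abs((q[:,:2]-c[:2])@[0.995,0.1])<15]; print(lo,rect(q) if len(q)>5 else len(q))
Q=sel(X,(471,-75),80,56,64); print(rect(Q))
plan([([502.8,-73,165],-84.3,22)],0.2,step=38)
E
```

```text
-70 (array([502.1, -80.2]), array([ 1.2, 59. ]), 4.6, 187, np.float64(128.9))
-40 (array([502.8, -80. ]), array([ 2.5, 59.3]), 6.0, 220, np.float64(159.2))
-10 (array([503.4, -80.6]), array([ 1.6, 58.9]), 5.0, 346, np.float64(188.9))
20 (array([503.3, -80.3]), array([17.8, 83. ]), 5.1, 650, np.float64(218.9))
32 (array([503.2, -80.7]), array([18.5, 83.1]), 5.2, 1688, np.float64(230.0))
(array([492.6, -72.2]), array([94.9, 98.9]), 76.5, 1065, np.float64(60.2))
clock 24.95 p [502.3 -80.8 194.8] jaw -85.24 xaxis [-0.017  0.002 -1.   ] gap 59.3 F [-0.1  0.5 -1.1]
2
-0.0082, -0.0017, 0.0081, 0.0149, 0.0008, -0.0038, 0.2, -0.0082, -0.0017, 0.0081, 0.0149, 0.0008, -0.0039, 0.2
```

View pics/w12.png

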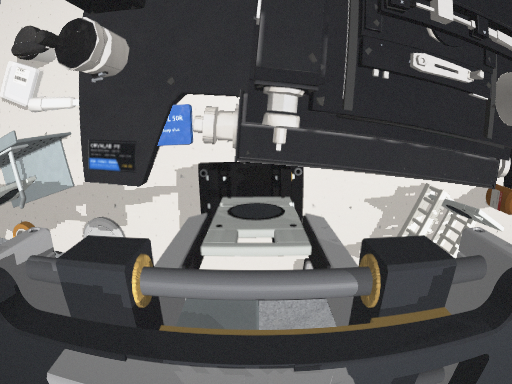

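>>> play_rows:
  motion: [-0.008,-0.002,0.008,0.01,0.001,-0.004,0.2,-0.008,-0.002,0.008,0.01,0.001,-0.004,0.2,0,0,0,0,0,0,0.2,0,0,0,0,0,0,0.2]

```text
clock: 25.35
eef_pos: [503.7, -70.0, 177.0]
eef_rot: [1.131, 1.567, -0.336]
wrist_force: [0.2, -0.9, -0.2]
finger_gap: 59.3
```

```bash
cat >> h.py <<'E'
def held(X,c,yaw=5.7):
    n=np.array([np.cos(np.radians(yaw)),np.sin(np.radians(yaw))])
    for lo in (-70,-40,-10):
        q=sel(X,c[:2],50,c[2]+lo,c[2]+lo+8); q=q[abs((q[:,:2]-c[:2])@n)<15]
        if len(q)>5:
            r=rect(q); a=(q[:,:2]-c[:2])@n; d=np.array([-n[1],n[0]]); b=(q[:,:2]-c[:2])@d
            print('z',r[4],'face off n',np.median(a).round(2),'mid b',((np.percentile(b,1)+np.percentile(b,99))/2).round(2),'center->',np.round(c[:2]+n*(np.median(a)-3),1),'slope(deg)',np.degrees(np.arctan(np.polyfit(b,a,1)[0])).round(2))
E
python3 - <<'E'
from h import *
p,X=cloud(); c=read_state()['eef_pos']; held(X,c)
plan([([503.3,-73.2,150],-84.3,22)],0.2,step=38)
E
```

```text
z 110.9 face off n 1.0 mid b 0.93 center-> [501.8 -70.3] slope(deg) -0.67
z 141.2 face off n 1.69 mid b 0.49 center-> [502.4 -70.2] slope(deg) -0.57
z 170.7 face off n 1.05 mid b 0.36 center-> [501.8 -70.3] slope(deg) -0.62
clock 25.4 p [503.7 -70.1 177. ] jaw -84.06 xaxis [ 0.004 -0.001 -1.   ] gap 59.6 F [-0.7  0.1 -1.3]
2
0.0021, 0.0009, -0.0019, 0.0135, -0.0004, 0.0015, 0.2, 0.0021, 0.0009, -0.0019, 0.0135, -0.0004, 0.0015, 0.2
```

>>> play_rows:
  motion: [0.005,0.001,-0.002,0.012,0,0.0015,0.2,0.005,0.001,-0.002,0.012,0,0.0015,0.2,0,0,0,0,0,0,0.2,0,0,0,0,0,0,0.2]

```text
clock: 25.8
eef_pos: [504.3, -73.5, 151.6]
eef_rot: [2.733, 1.571, 1.254]
wrist_force: [0.2, 0.2, -1.0]
finger_gap: 59.4
```

```bash
python3 - <<'E'
from h import *
p,X=cloud(); c=read_state()['eef_pos']; held(X,c)
plan([([503.8,-73.2,140],-84.6,22)],0.2,step=38)
E
```

```text
z 85.7 face off n 0.88 mid b 0.42 center-> [502.1 -73.7] slope(deg) 0.1
z 115.9 face off n 1.66 mid b 0.32 center-> [502.9 -73.6] slope(deg) -0.08
z 145.4 face off n 1.1 mid b 0.2 center-> [502.3 -73.7] slope(deg) -0.01
clock 25.85 p [504.2 -73.5 151.6] jaw -84.7 xaxis [-0.  0. -1.] gap 59.7 F [ 0.5 -0.2 -1.2]
1
-0.0017, -0.0002, 0.0001, 0.0116, -0.0004, -0.0003, 0.2
```

>>> play_rows:
  motion: [0,0,0,0.01,0,0,0.2,0,0,0,0.01,0,0,0.2,0,0,0,0.008,0,0,0.2,0,0,0,0,0,0,0.2]

```text
clock: 26.25
eef_pos: [504.2, -73.5, 121.1]
eef_rot: [-2.834, 1.571, 1.97]
wrist_force: [-0.8, 0.2, -0.6]
finger_gap: 59.3
```

```bash
python3 - <<'E'
from h import *
p,X=cloud(); c=read_state()['eef_pos']; held(X,c)
plan([([503.8,-73.2,86],-84.6,22)],0.2,step=38)
E
```

```text
z 56.9 face off n 0.95 mid b -0.05 center-> [502.3 -73.8] slope(deg) -0.44
z 85.7 face off n 1.35 mid b 0.57 center-> [502.7 -73.7] slope(deg) -0.05
z 115.8 face off n 0.8 mid b 0.42 center-> [502.2 -73.8] slope(deg) 0.08
clock 26.3 p [504.4 -73.6 121.6] jaw -84.7 xaxis [ 0.  0. -1.] gap 59.4 F [-1.   0.3 -1. ]
2
-0.0009, 0, -0.0002, 0.0178, -0.0003, -0.0002, 0.2, -0.0009, 0, -0.0002, 0.0178, -0.0002, -0.0002, 0.2
```

>>> play_rows:
  motion: [0,0,0,0.008,0,0,0.2,0,0,0,0.008,0,0,0.2,0,0,0,0.008,0,0,0.2,0,0,0,0.006,0,0,0.2]

```text
clock: 26.7
eef_pos: [505.9, -73.9, 93.2]
eef_rot: [1.268, 1.565, -0.21]
wrist_force: [-5.2, -1.0, 2.6]
finger_gap: 59.4
```

>>> play_rows:
  motion: [0,0,0,0.005,-0.002,0,0.2,0,0,0,0.004,0,0,0.2]

```text
clock: 26.9
eef_pos: [505.6, -74.1, 86.2]
eef_rot: [1.329, 1.56, -0.149]
wrist_force: [-5.9, 6.8, 54.1]
finger_gap: 59.6
```

>>> play_rows:
  motion: [0,0,0,-0.001,-0.002,0,0.2,0,0,0,0,0,0,0.2]

```text
clock: 27.1
eef_pos: [504.4, -74.1, 87.7]
eef_rot: [1.37, 1.557, -0.108]
wrist_force: [-0.1, 2.2, -1.8]
finger_gap: 59.4
```

```bash
python3 - <<'E'
from h import *
p,X=cloud(); c=read_state()['eef_pos']; held(X,c)
plan([([503.8,-73.2,86],-84.6,22)],0.2,step=38)
E
```

```text
z 22.4 face off n 0.43 mid b 10.31 center-> [501.7 -74.4] slope(deg) 8.9
z 52.3 face off n 1.26 mid b 2.25 center-> [502.6 -74.3] slope(deg) -0.54
z 81.4 face off n 0.46 mid b 0.65 center-> [501.8 -74.4] slope(deg) 0.08
clock 27.15 p [504.3 -74.1  87.6] jaw -84.7 xaxis [ 0.013 -0.001 -1.   ] gap 59.6 F [ 2.1  1.5 -1.2]
1
-0.0017, 0.0027, -0.0127, 0.0016, -0.0004, -0.001, 0.2
```

>>> play_rows:
  motion: [0,0.002,-0.01,0.002,0,0,0.2,0,0,0,0.001,0,0,-0.5,0,0,0,0,0,0,-0.5,0,0,0,0,0,0,-0.6,0,0,0,0,0,0,-0.6]

```text
clock: 27.65
eef_pos: [504.8, -74.5, 84.3]
eef_rot: [1.075, 1.568, -0.403]
wrist_force: [0.6, 1.5, -0.1]
finger_gap: 74.9
```

```bash
python3 - <<'E'
from h import *
plan([([503.8,-73.2,86],-84.6,22)],-0.6,step=38)
E
```

```text
clock 27.65 p [504.8 -74.5  84.3] jaw -84.69 xaxis [ 0.002 -0.001 -1.   ] gap 74.9 F [ 0.6  1.5 -0.1]
1
-0.0016, 0.0012, -0.0021, -0.0017, -0.0009, -0.0014, -0.6
```

Lift clear and look.

>>> play_rows:
  motion: [0,0,0,-0.02,0,0,-0.6,0,0,0,-0.03,0,0,-0.6,0,0,0,-0.04,0,0,-0.6,0,0,0,-0.03,-0.02,0,-0.6,0,0,0,-0.02,-0.02,0,-0.6,0,0,0,0,0,0,-0.6]

```text
clock: 28.25
eef_pos: [462.5, -78.1, 227.7]
eef_rot: [-1.519, 1.568, -2.997]
wrist_force: [0.6, -0.2, -0.2]
finger_gap: 75.4
```

```bash
python3 - <<'E'
from h import *
p,X=cloud(); cv2.imwrite('pics/w13.png',p)
Q=sel(X,(502,-74),36,112,135); print(rect(Q),np.percentile(Q[:,2],[5,25,75,95]).round(1))
plan([([400,200,280],-56.5),([461,262,200],-56.5)],-0.6)
carrier()
E
```

```text
(array([501.8, -73.5]), array([ 6.4, 59. ]), 5.8, 433, np.float64(122.1)) [120.2 121.5 122.6 123.5]
clock 28.3 p [462.8 -78.  226.3] jaw -84.69 xaxis [-0.005  0.    -1.   ] gap 75.6 F [ 0.6 -0.7  0.8]
10
-0.0703, -0.0002, 0.0006, -0.0076, -0.0053, -0.0404, -0.6, -0.0703, -0.0002, 0.0006, -0.0076, -0.0024, -0.0406, -0.6, -0.0703, -0.0002, 0.0006, -0.0077, 0.0004, -0.0407, -0.6, -0.0703, -0.0002, 0.0006, -0.0077, 0.0033, -0.0406, -0.6, -0.0703, -0.0002, 0.0006, -0.0077, 0.0061, -0.0403, -0.6, -0.0703, -0.0002, 0.0006, -0.0076, 0.0089, -0.0397, -0.6, -0.0703, -0.0002, 0.0006, -0.0077, 0.0118, -0.039, -0.6, 0, -0.0001, 0, 0.0267, 0.0284, -0.006, -0.6, 0, -0.0001, 0, 0.0267, 0.0283, -0.006, -0.6, 0, -0.0001, 0, 0.0266, 0.0284, -0.006, -0.6
wr (array([ 453.3, -345.2]), array([89.2, 94. ]), 70.2, 1168, np.float64(49.6))
wrist wash_0 [(0.89, [455.1, -339.7, 57.5]), (0.86, [420.6, -331.6, 59.6]), (0.62, [486.4, -355.5, 56.7])]
wrist carrier_c [(0.68, [451.3, -342.1, 24.2]), (0.58, [456.3, -344.6, 55.4])]
top wash_0 [(0.92, [421.5, -329.6, 62.1]), (0.66, [485.6, -358.6, 58.6]), (0.56, [453.7, -347.6, 63.9])]
top carrier_c [(0.75, [455.4, -341.3, 23.5])]
```

View pics/w13.png

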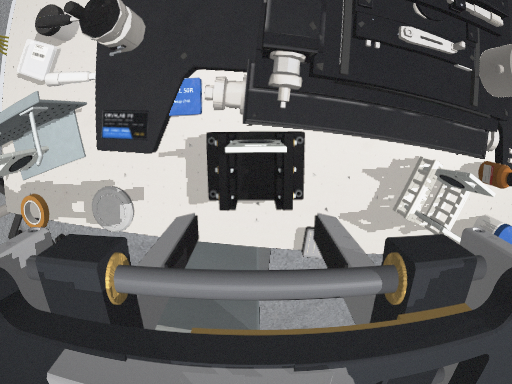

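>>> play_rows:
  motion: [-0.07,0,0,-0.008,-0.005,-0.04,-0.6,-0.07,0,0,-0.008,-0.002,-0.041,-0.6,-0.07,0,0,-0.008,0,-0.041,-0.6,-0.07,0,0,-0.008,0.003,-0.041,-0.6,-0.07,0,0,-0.008,0.006,-0.04,-0.6,-0.07,0,0,-0.008,0.009,-0.04,-0.6,-0.07,0,0,-0.008,0.012,-0.039,-0.6,0,0,0,0.025,0.026,-0.005,-0.6,0,0,0,0.025,0.026,-0.005,-0.6,0,0,0,0.022,0.025,-0.004,-0.6,0,0,0,0,0,0,-0.6,0,0,0,0,0,0,-0.6]

```text
clock: 29.8
eef_pos: [452.1, 270.5, 200.7]
eef_rot: [-2.183, 1.55, 3.134]
wrist_force: [-0.7, -0.7, 0.5]
finger_gap: 74.9
```

```bash
python3 - <<'E'
from h import *
p,X=cloud(); cv2.imwrite('pics/w14.png',p)
fframe(X,np.array([462,263.5]),34); fframe(X,np.array([433.3,354.2]),34)
plan([([462,263.5,185],-56.3)],-0.6)
E
```

```text
frame c [462.3 264.4] yaw 35.2 w 58.5 n 594 z 140.0
frame c [434.4 354.4] yaw 35.2 w 58.4 n 513 z 140.1
clock 29.85 p [451.9 270.2 200.6] jaw -55.37 xaxis [-0.02  0.   -1.  ] gap 75.0 F [-0.2  0.6 -0.4]
1
0.0163, -0.0116, 0.0169, 0.0154, 0.0047, 0.0114, -0.6
```

View pics/w14.png

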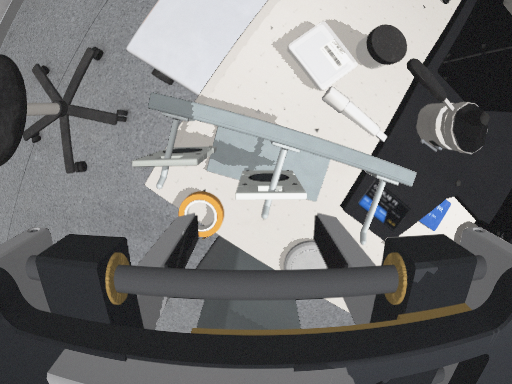

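>>> play_rows:
  motion: [-0.006,-0.01,0.017,0.018,0.005,0.011,-0.6,0,0,0,0.005,0,0,-0.6,0,0,0,0,0,0,-0.6,0,0,0,0,0,0,-0.6]

```text
clock: 30.25
eef_pos: [461.9, 263.1, 181.0]
eef_rot: [1.818, 1.566, 0.856]
wrist_force: [0.1, 0.3, 0.4]
finger_gap: 75.0
```

```bash
python3 - <<'E'
from h import *
p,X=cloud()
fframe(X,np.array([462,263.5]),34)
plan([([462.3,264.2,165],-55),([462.3,264.2,104],-55,21)],-0.6)
E
```

```text
frame c [462.4 264.2] yaw 35.7 w 57.8 n 675 z 139.8
clock 30.3 p [462.  263.2 181.2] jaw -55.11 xaxis [ 0.004  0.004 -1.   ] gap 75.2 F [-0.1 -0.3  0.5]
4
-0.0019, -0.0011, -0.0055, 0.0162, 0.0007, -0.0007, -0.6, 0, 0, 0, 0.0203, 0, 0, -0.6, 0, 0, 0, 0.0204, 0, 0, -0.6, 0, 0, 0, 0.0203, 0, 0, -0.6
```

>>> play_rows:
  motion: [-0.006,-0.001,-0.006,0.02,0.001,-0.001,-0.6,0,0,-0.002,0.022,-0.001,0,-0.6,0,0,-0.003,0.02,-0.001,0,-0.6,0,0,-0.003,0.014,-0.001,0,-0.6,0,0,0,0,0,0,-0.6,0,0,0,0,0,0,-0.6]

```text
clock: 30.9
eef_pos: [461.0, 264.3, 108.3]
eef_rot: [-1.201, 1.569, -2.157]
wrist_force: [0.2, 0.0, -0.6]
finger_gap: 75.2
```

```bash
python3 - <<'E'
from h import *
plan([([462.4,264.2,103],-54.7,22)],-0.6,step=40)
E
```

```text
clock 30.9 p [461.  264.3 108.3] jaw -54.76 xaxis [-0.001 -0.001 -1.   ] gap 75.2 F [ 0.2  0.  -0.6]
1
-0.001, 0.0006, 0.0016, 0.0053, 0.0011, 0.0009, -0.6
```

>>> play_rows:
  motion: [0,0,0,0.005,0.001,0.001,-0.6,0,0,0,0,0,0,-0.6,0,0,0,0,0,0,0.2,0,0,0,0,0,0,0.2,0,0,0,0,0,0,0.2,0,0,0,0,0,0,0.2]
  newtons: 50

```text
clock: 31.5
eef_pos: [463.7, 264.6, 105.7]
eef_rot: [1.115, 1.568, 0.159]
wrist_force: [-0.3, -0.2, -1.8]
finger_gap: 59.1
```

>>> play_rows:
  motion: [0,0,0,-0.006,0,0,0.2,0,0,0,0,0,0,0.2,0,0,0,0,0,0,0.2]

```text
clock: 31.8
eef_pos: [463.6, 264.6, 112.3]
eef_rot: [1.097, 1.568, 0.141]
wrist_force: [-0.1, -0.0, -0.7]
finger_gap: 59.0
```

>>> play_rows:
  motion: [0,0,0,-0.004,0,0,0.2,0,0,0,0,0,0,0.2,0,0,0,0,-0.006,-0.002,0.2,0,0,0,0,0,0,0.2]

```text
clock: 32.2
eef_pos: [457.0, 262.6, 116.6]
eef_rot: [1.091, 1.568, 0.136]
wrist_force: [0.2, -0.6, -0.6]
finger_gap: 59.5
```

>>> play_rows:
  motion: [0,0,0,0,-0.01,-0.003,0.2,0,0,0,0,0,0,0.2]

```text
clock: 32.4
eef_pos: [446.5, 259.1, 116.4]
eef_rot: [1.042, 1.569, 0.086]
wrist_force: [-0.3, -0.1, -0.7]
finger_gap: 59.8
```

>>> play_rows:
  motion: [0,0,0,0,-0.01,-0.003,0.2,0,0,0,0,-0.01,-0.003,0.2,0,0,0,0,0,0,0.2]

```text
clock: 32.7
eef_pos: [426.5, 252.4, 116.5]
eef_rot: [1.125, 1.568, 0.169]
wrist_force: [-0.4, 0.6, -1.1]
finger_gap: 59.6
```

>>> play_rows:
  motion: [0,0,0,0,-0.02,-0.006,0.2,0,0,0,-0.01,-0.02,-0.006,0.2,0,0,0,-0.03,0,0,0.2,0,0,0,-0.04,0,0,0.2,0,0,0,-0.04,0,0,0.2,0,0,0,0,0,0,0.2]

```text
clock: 33.3
eef_pos: [386.1, 238.8, 240.9]
eef_rot: [1.08, 1.568, 0.125]
wrist_force: [0.0, -0.1, -0.7]
finger_gap: 59.3
```

```bash
python3 - <<'E'
from h import *
p,X=cloud(); cv2.imwrite('pics/w15.png',p)
plan([([455,-60,235],-84.3),([469.8,-76.5,200],-84.3,22)],0.2,step=38)
E
```

```text
clock 33.35 p [385.4 238.4 238.3] jaw -54.77 xaxis [-0.    -0.001 -1.   ] gap 59.5 F [ 0.1  0.2 -1.4]
11
0.0573, 0.0001, 0.0001, 0.0004, -0.0128, 0.0315, 0.2, 0.0573, 0.0001, 0.0001, 0.0004, -0.011, 0.0322, 0.2, 0.0573, 0.0001, 0.0001, 0.0004, -0.0091, 0.0328, 0.2, 0.0573, 0.0001, 0.0001, 0.0004, -0.0072, 0.0333, 0.2, 0.0573, 0.0001, 0.0001, 0.0004, -0.0053, 0.0336, 0.2, 0.0573, 0.0001, 0.0001, 0.0004, -0.0034, 0.0339, 0.2, 0.0573, 0.0001, 0.0001, 0.0004, -0.0014, 0.034, 0.2, 0.0573, 0.0001, 0.0001, 0.0003, 0.0005, 0.0341, 0.2, 0.0573, 0.0001, 0.0001, 0.0004, 0.0025, 0.034, 0.2, -0.0001, 0.0001, -0.0001, 0.0175, 0.0065, 0.0089, 0.2, -0.0001, 0.0001, -0.0001, 0.0175, 0.0066, 0.0089, 0.2
```

View pics/w15.png

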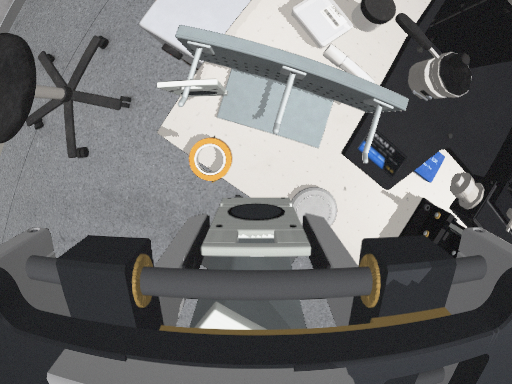

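>>> play_rows:
  motion: [0.057,0,0,0,-0.013,0.031,0.2,0.057,0,0,0,-0.011,0.032,0.2,0.057,0,0,0,-0.009,0.033,0.2,0.057,0,0,0,-0.007,0.033,0.2,0.057,0,0,0,-0.005,0.034,0.2,0.057,0,0,0,-0.003,0.034,0.2,0.057,0,0,0,-0.001,0.034,0.2,0.057,0,0,0,0.001,0.034,0.2,0.057,0,0,0,0.003,0.033,0.2,0,0,0,0.015,0.006,0.007,0.2,0,0,0,0.012,0.006,0.004,0.2,0,0,0,0,0,0,0.2,0,0,0,0,0,0,0.2]

```text
clock: 34.65
eef_pos: [467.7, -80.7, 195.3]
eef_rot: [-1.649, 1.552, -3.138]
wrist_force: [0.1, -0.6, -1.7]
finger_gap: 59.6
```

```bash
python3 - <<'E'
from h import *
p,X=cloud(); c=read_state()['eef_pos']; held(X,c)
Q=sel(X,(502,-74),36,112,135); print(rect(Q) if len(Q) else 0)
plan([([470,-76.6,160],-84.5,22)],0.2,step=38)
E
```

```text
z 129.6 face off n -1.03 mid b 0.79 center-> [463.6 -80.9] slope(deg) 1.12
z 159.7 face off n 0.32 mid b 0.54 center-> [465.  -80.8] slope(deg) 1.06
z 189.2 face off n 0.34 mid b 0.34 center-> [465.  -80.8] slope(deg) 1.03
(array([485.6, -75.4]), array([39. , 58.3]), 5.6, 591, np.float64(122.0))
clock 34.7 p [467.6 -80.5 195.4] jaw -85.26 xaxis [-0.019 -0.    -1.   ] gap 59.6 F [-0.5 -0.  -1.1]
2
-0.0066, -0.0008, 0.0095, 0.0177, 0.0017, -0.0018, 0.2, -0.0066, -0.0008, 0.0095, 0.0176, 0.0015, -0.0019, 0.2
```

>>> play_rows:
  motion: [-0.006,0,0.009,0.012,0.002,-0.002,0.2,-0.006,0,0.009,0.012,0.002,-0.001,0.2,0,0,0,0,0,0,0.2,0,0,0,0,0,0,0.2]

```text
clock: 35.1
eef_pos: [471.5, -74.8, 173.1]
eef_rot: [1.79, 1.568, 0.318]
wrist_force: [0.8, 0.7, 0.2]
finger_gap: 59.7
```

```bash
python3 - <<'E'
from h import *
p,X=cloud(); c=read_state()['eef_pos']; held(X,c)
plan([([470.5,-76.6,152],-84.5,22)],0.2,step=38)
E
```

```text
z 106.8 face off n 0.45 mid b 0.72 center-> [469.  -75.2] slope(deg) 0.07
z 137.6 face off n 1.1 mid b 0.64 center-> [469.6 -75.1] slope(deg) 0.16
z 167.1 face off n 0.42 mid b 0.41 center-> [469.  -75.2] slope(deg) 0.03
clock 35.15 p [471.5 -74.9 173.1] jaw -84.32 xaxis [ 0.003  0.001 -1.   ] gap 59.1 F [ 0.3  0.5 -0.7]
1
0.0031, -0.0006, -0.0026, 0.021, -0.0012, 0.0016, 0.2
```

>>> play_rows:
  motion: [0,0,-0.002,0.015,-0.0005,0.0015,0.2,0,0,0,0.012,0,0,0.2,0,0,0,0,0,0,0.2,0,0,0,0,0,0,0.2]

```text
clock: 35.55
eef_pos: [472.1, -76.2, 147.7]
eef_rot: [1.41, 1.567, -0.062]
wrist_force: [-0.7, 0.7, -0.7]
finger_gap: 59.3
```

```bash
python3 - <<'E'
from h import *
p,X=cloud(); c=read_state()['eef_pos']; held(X,c)
plan([([471,-76.5,130],-84.4,22)],0.2,step=38)
E
```

```text
z 82.1 face off n 0.55 mid b 0.78 center-> [469.7 -76.5] slope(deg) 0.06
z 111.9 face off n 1.2 mid b 0.28 center-> [470.3 -76.4] slope(deg) 0.18
z 141.7 face off n 0.48 mid b 0.55 center-> [469.6 -76.5] slope(deg) 0.04
clock 35.6 p [472.1 -76.2 147.7] jaw -84.3 xaxis [ 0.004 -0.    -1.   ] gap 59.6 F [-1.1 -0.1 -2.1]
1
0.0018, 0.0006, -0.0036, 0.0177, -0.0012, 0.0002, 0.2
```

>>> play_rows:
  motion: [0,0,-0.003,0.01,-0.0015,0,0.2,0,0,-0.001,0.01,-0.0005,0,0.2,0,0,0,0.005,0,0,0.2,0,0,0,0,0,0,0.2]

```text
clock: 36.0
eef_pos: [470.3, -76.5, 121.2]
eef_rot: [0.426, 1.57, -1.045]
wrist_force: [0.6, -0.3, -1.4]
finger_gap: 59.7
```

```bash
python3 - <<'E'
from h import *
p,X=cloud(); c=read_state()['eef_pos']; held(X,c)
plan([([470.8,-76.5,88],-84.4,22)],0.2,step=38)
E
```

```text
z 57.3 face off n 0.56 mid b -0.19 center-> [468.  -76.8] slope(deg) 1.28
z 86.0 face off n 0.98 mid b 0.47 center-> [468.4 -76.7] slope(deg) 0.03
z 115.7 face off n 0.34 mid b 0.52 center-> [467.7 -76.8] slope(deg) 0.0
clock 36.05 p [470.4 -76.5 121.5] jaw -84.3 xaxis [ 0.001 -0.001 -1.   ] gap 59.6 F [ 0.4  0.1 -0.7]
2
0.0009, 0.0005, -0.0003, 0.0168, 0.0002, 0, 0.2, 0.0009, 0.0005, -0.0003, 0.0167, 0.0002, 0, 0.2
```

In the flare with no side force. Continue down.

>>> play_rows:
  motion: [0,0,0,0.008,0,0,0.2,0,0,-0.001,0.008,-0.0005,0,0.2,0,0,-0.001,0.008,-0.0005,0,0.2,0,0,0,0.003,0,0,0.2]

```text
clock: 36.45
eef_pos: [471.7, -77.0, 95.6]
eef_rot: [1.046, 1.565, -0.426]
wrist_force: [-1.8, 0.2, 4.4]
finger_gap: 59.7
```

>>> play_rows:
  motion: [0,0,-0.003,0.004,-0.001,0,0.2,0,0,0,0.004,-0.001,0,0.2]

```text
clock: 36.65
eef_pos: [470.2, -77.3, 87.5]
eef_rot: [0.795, 1.566, -0.676]
wrist_force: [-0.1, 1.4, 48.6]
finger_gap: 59.5
```

>>> play_rows:
  motion: [0,0,0,0.003,-0.001,0,0.2]

```text
clock: 36.75
eef_pos: [471.3, -77.5, 87.3]
eef_rot: [1.126, 1.561, -0.345]
wrist_force: [-3.8, 7.0, 51.9]
finger_gap: 59.5
```

Bottomed. Release and rise.

>>> play_rows:
  motion: [0,0,0,0.001,0,0,-0.4,0,0,0,0,0,0,-0.5,0,0,0,0,0,0,-0.6,0,0,0,0,0,0,-0.6]

```text
clock: 37.15
eef_pos: [471.5, -77.6, 86.6]
eef_rot: [1.126, 1.559, -0.346]
wrist_force: [0.5, -0.2, -0.0]
finger_gap: 74.9
```

>>> play_rows:
  motion: [0,0,0,-0.02,0,0,-0.6,0,0,0,-0.03,0,0,-0.6,0,0,0,-0.04,0,0,-0.6,0,0,0,-0.03,-0.02,0,-0.6,0,0,0,-0.02,-0.02,0,-0.6,0,0,0,0,0,0,-0.6]

```text
clock: 37.75
eef_pos: [427.8, -81.0, 229.0]
eef_rot: [0.868, 1.566, -0.604]
wrist_force: [-0.4, -0.5, -0.5]
finger_gap: 75.2
```

```bash
python3 - <<'E'
from h import *
p,X=cloud(); cv2.imwrite('pics/w16.png',p)
for c in [(502.5,-73),(468.5,-76)]:
  n=np.array([.995,.1]);Q=sel(X,c,33,112,135); Q=Q[abs((Q[:,:2]-c)@n)<10]; print(rect(Q),np.percentile(Q[:,2],[5,25,75,95]).round(1))
plan([([375,270,280],-55),([432,352,200],-55)],-0.6)
E
```

```text
(array([501.6, -73. ]), array([ 6. , 58.5]), 5.7, 381, np.float64(122.2)) [120.9 121.6 122.8 123.5]
(array([468.7, -77.4]), array([ 5.8, 59.2]), 5.7, 427, np.float64(122.0)) [117.8 121.4 122.6 123.3]
clock 37.8 p [428.1 -80.9 227.6] jaw -84.31 xaxis [ 0.003 -0.002 -1.   ] gap 75.2 F [ 0.5  0.3 -0.5]
11
-0.0639, 0.0004, -0.0002, -0.0067, -0.0022, -0.0443, -0.6, -0.0639, 0.0004, -0.0002, -0.0066, 0.0006, -0.0443, -0.6, -0.0639, 0.0004, -0.0002, -0.0066, 0.0034, -0.0442, -0.6, -0.0639, 0.0004, -0.0002, -0.0066, 0.0062, -0.0439, -0.6, -0.0639, 0.0004, -0.0002, -0.0066, 0.009, -0.0434, -0.6, -0.0639, 0.0004, -0.0002, -0.0066, 0.0118, -0.0428, -0.6, -0.0639, 0.0004, -0.0002, -0.0066, 0.0145, -0.042, -0.6, -0.0639, 0.0004, -0.0002, -0.0066, 0.0172, -0.0409, -0.6, -0.0001, 0, 0, 0.0267, 0.0312, -0.0115, -0.6, -0.0001, 0, 0, 0.0267, 0.0312, -0.0115, -0.6, -0.0001, 0, 0, 0.0266, 0.0313, -0.0115, -0.6
```

View pics/w16.png

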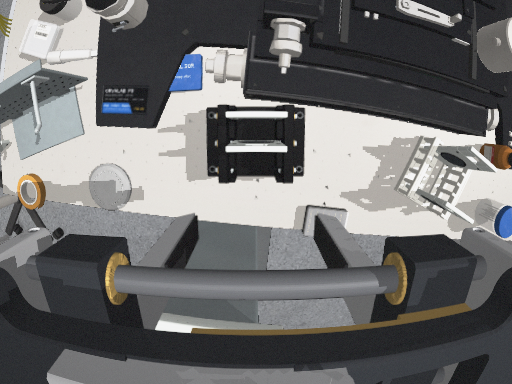

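>>> play_rows:
  motion: [-0.064,0,0,-0.007,-0.002,-0.044,-0.6,-0.064,0,0,-0.007,0.001,-0.044,-0.6,-0.064,0,0,-0.007,0.003,-0.044,-0.6,-0.064,0,0,-0.007,0.006,-0.044,-0.6,-0.064,0,0,-0.007,0.009,-0.043,-0.6,-0.064,0,0,-0.007,0.012,-0.043,-0.6,-0.064,0,0,-0.007,0.015,-0.042,-0.6,-0.064,0,0,-0.007,0.017,-0.041,-0.6,0,0,0,0.025,0.028,-0.009,-0.6,0,0,0,0.025,0.028,-0.009,-0.6,0,0,0,0.022,0.028,-0.008,-0.6,0,0,0,0,0,0,-0.6,0,0,0,0,0,0,-0.6]

```text
clock: 39.1
eef_pos: [424.5, 359.0, 188.7]
eef_rot: [-1.692, 1.548, -2.632]
wrist_force: [-0.1, 0.2, 0.6]
finger_gap: 75.2
```

```bash
python3 - <<'E'
from h import *
p,X=cloud(); cv2.imwrite('pics/w17.png',p)
fframe(X,np.array([433.8,354.3]),34)
plan([([434,354.3,180],-55)],-0.6)
E
```

```text
frame c [434.5 355.3] yaw 35.0 w 58.4 n 651 z 139.9
clock 39.15 p [424.3 358.7 188.6] jaw -53.83 xaxis [-0.02  -0.011 -1.   ] gap 75.2 F [-0.5 -0.2 -1.2]
1
0.0204, -0.0025, 0.0228, 0.0085, 0.0055, 0.0093, -0.6
```

View pics/w17.png

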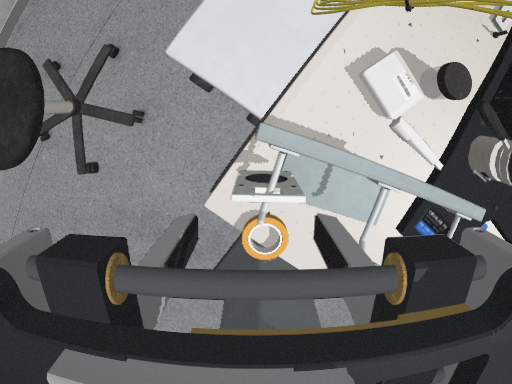

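>>> play_rows:
  motion: [0.02,-0.002,0.022,0.005,0.006,0.009,-0.6,0,0,0,0.005,0,0,-0.6,0,0,0,0,0,0,-0.6,0,0,0,0,0,0,-0.6]

```text
clock: 39.55
eef_pos: [434.0, 353.8, 180.4]
eef_rot: [1.867, 1.569, 0.907]
wrist_force: [-0.1, 0.4, 0.1]
finger_gap: 75.1
```

```bash
python3 - <<'E'
from h import *
p,X=cloud()
fframe(X,np.array([433.8,354.3]),34)
plan([([434.4,354.9,165],-55),([434.4,354.9,104],-55,21)],-0.6)
E
```

```text
frame c [434.2 355. ] yaw 34.9 w 58.1 n 694 z 139.9
clock 39.6 p [434.  353.8 180.4] jaw -55.04 xaxis [ 0.001  0.002 -1.   ] gap 74.8 F [ 0.2 -0.6  0.7]
4
-0.0006, -0.0006, -0.0021, 0.0154, 0.0009, -0.0006, -0.6, 0, 0, 0, 0.0203, 0, 0, -0.6, 0, 0, 0, 0.0204, 0, 0, -0.6, 0, 0, 0, 0.0203, 0, 0, -0.6
```

>>> play_rows:
  motion: [0,0,-0.003,0.02,0,-0.001,-0.6,0,0,-0.002,0.022,-0.0005,0,-0.6,0,0,-0.003,0.02,-0.0005,0,-0.6,0,0,-0.003,0.014,-0.0005,0,-0.6,0,0,0,0,0,0,-0.6,0,0,0,0,0,0,-0.6]

```text
clock: 40.2
eef_pos: [432.5, 355.0, 105.8]
eef_rot: [-1.801, 1.567, -2.76]
wrist_force: [-0.4, -0.2, -0.9]
finger_gap: 75.3
```

```bash
python3 - <<'E'
from h import *
plan([([434.3,354.9,104],-55,22)],-0.6,step=40)
E
```

```text
clock 40.2 p [432.5 355.  105.8] jaw -54.95 xaxis [-0.004 -0.002 -1.   ] gap 75.3 F [-0.4 -0.2 -0.9]
1
0.0009, -0.0009, 0.004, 0.0018, 0.0015, 0.0011, -0.6
```

>>> play_rows:
  motion: [0,0,0.003,0.001,0.0015,0.001,-0.6,0,0,0,0,0,0,-0.6,0,0,0,0,0,0,0.2,0,0,0,0,0,0,0.2,0,0,0,0,0,0,0.2,0,0,0,0,0,0,0.2]
  newtons: 50

```text
clock: 40.8
eef_pos: [435.4, 355.8, 107.8]
eef_rot: [1.821, 1.567, 0.862]
wrist_force: [-0.4, 0.5, -1.3]
finger_gap: 59.6
```

>>> play_rows:
  motion: [0,0,0,-0.006,0,0,0.2,0,0,0,0,0,0,0.2,0,0,0,0,0,0,0.2]

```text
clock: 41.1
eef_pos: [435.4, 355.7, 114.4]
eef_rot: [1.833, 1.567, 0.874]
wrist_force: [0.7, -1.5, -0.4]
finger_gap: 59.5
```

```bash
python3 - <<'E'
from h import *
p,X=cloud(); c=read_state()['eef_pos']
n=np.array([np.cos(np.radians(35)),np.sin(np.radians(35))])
q=sel(X,c[:2],27,135,165); a=(q[:,:2]-c[:2])@n; q=q[abs(a)<2.2]; print(c,np.percentile(q[:,2],[5,25,50,75,95]),len(q))
E
```

```text
[435.45135377 355.7691878  114.45365521] [136.68744209 142.04062506 145.82671813 146.86233417 147.7431987 ] 1198
```

>>> play_rows:
  motion: [0,0,0,-0.004,0,0,0.2,0,0,0,0,0,0,0.2,0,0,0,0,-0.006,-0.002,0.2,0,0,0,0,0,0,0.2]

```text
clock: 41.55
eef_pos: [428.8, 353.7, 118.6]
eef_rot: [1.86, 1.567, 0.901]
wrist_force: [0.4, -0.3, -1.0]
finger_gap: 59.6
```

>>> play_rows:
  motion: [0,0,0,0,-0.01,-0.003,0.2,0,0,0,0,0,0,0.2]

```text
clock: 41.75
eef_pos: [417.8, 350.1, 118.4]
eef_rot: [1.894, 1.568, 0.935]
wrist_force: [0.0, 0.0, -1.0]
finger_gap: 59.8
```

>>> play_rows:
  motion: [0,0,0,0,-0.01,-0.003,0.2,0,0,0,0,-0.01,-0.003,0.2,0,0,0,0,0,0,0.2]

```text
clock: 42.05
eef_pos: [396.7, 343.1, 118.4]
eef_rot: [1.856, 1.567, 0.897]
wrist_force: [0.1, 0.3, -0.9]
finger_gap: 59.6
```

>>> play_rows:
  motion: [0,0,0,0,-0.02,-0.006,0.2,0,0,0,-0.01,-0.02,-0.006,0.2,0,0,0,-0.03,0,0,0.2,0,0,0,-0.04,0,0,0.2,0,0,0,-0.04,0,0,0.2,0,0,0,0,0,0,0.2]

```text
clock: 42.65
eef_pos: [355.3, 329.0, 242.6]
eef_rot: [1.857, 1.568, 0.899]
wrist_force: [0.2, 0.7, -0.6]
finger_gap: 59.4
```

```bash
python3 - <<'E'
from h import *
p,X=cloud(); cv2.imwrite('pics/w18.png',p)
plan([([418,-60,235],-84.3),([436.5,-76,195],-84.3,22)],0.2,step=38)
E
```

```text
clock 42.7 p [354.7 328.4 240. ] jaw -54.91 xaxis [-0.001  0.    -1.   ] gap 59.3 F [ 0.1  0.5 -1.2]
14
0.0466, 0, 0.0001, 0.0004, -0.0156, 0.0322, 0.2, 0.0466, 0, 0.0001, 0.0004, -0.0141, 0.0329, 0.2, 0.0466, 0, 0.0001, 0.0004, -0.0125, 0.0335, 0.2, 0.0466, 0, 0.0001, 0.0005, -0.0109, 0.0341, 0.2, 0.0466, 0, 0.0001, 0.0004, -0.0094, 0.0345, 0.2, 0.0466, 0, 0.0001, 0.0005, -0.0077, 0.0349, 0.2, 0.0466, 0, 0.0001, 0.0004, -0.0061, 0.0353, 0.2, 0.0466, 0, 0.0001, 0.0005, -0.0045, 0.0355, 0.2, 0.0466, 0, 0.0001, 0.0004, -0.0028, 0.0357, 0.2, 0.0466, 0, 0.0001, 0.0005, -0.0011, 0.0357, 0.2, 0.0466, 0, 0.0001, 0.0004, 0.0006, 0.0358, 0.2, 0.0001, -0.0002, -0.0001, 0.0133, 0.0056, 0.0059, 0.2, 0.0001, -0.0002, -0.0001, 0.0134, 0.0056, 0.0059, 0.2, 0.0001, -0.0002, -0.0001, 0.0133, 0.0056, 0.006, 0.2
```

View pics/w18.png

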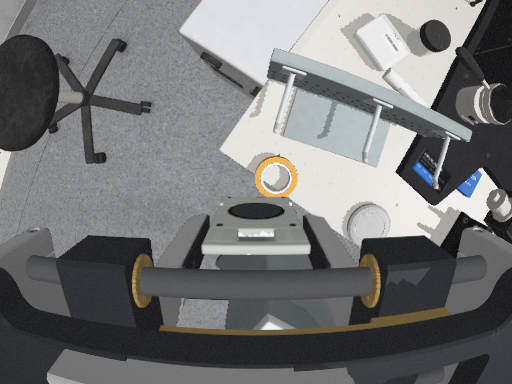

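>>> play_rows:
  motion: [0.047,0,0,0,-0.0155,0.032,0.2,0.047,0,0,0,-0.014,0.033,0.2,0.047,0,0,0,-0.0125,0.0335,0.2,0.047,0,0,0,-0.011,0.034,0.2,0.047,0,0,0,-0.0095,0.0345,0.2,0.047,0,0,0,-0.0075,0.035,0.2,0.047,0,0,0,-0.006,0.035,0.2,0.047,0,0,0,-0.0045,0.0355,0.2,0.047,0,0,0,-0.003,0.0355,0.2,0.047,0,0,0,-0.001,0.0355,0.2,0.047,0,0,0,0,0.033,0.2,0,0,0,0.013,0.006,0.004,0.2,0,0,0,0.013,0.006,0.004,0.2,0,0,0,0.006,0.005,0.002,0.2,0,0,0,0,0,0,0.2,0,0,0,0,0,0,0.2]

```text
clock: 44.3
eef_pos: [427.6, -82.4, 189.1]
eef_rot: [-1.606, 1.547, -3.103]
wrist_force: [0.2, -0.2, -1.0]
finger_gap: 59.5
```

```bash
python3 - <<'E'
from h import *
p,X=cloud(); c=read_state()['eef_pos']; held(X,c)
Q=sel(X,(502,-74),36,112,135); print(rect(Q) if len(Q) else 0)
plan([([436.7,-79.3,165],-84.4,22)],0.2,step=38)
E
```

```text
z 123.0 face off n -1.22 mid b 0.81 center-> [423.4 -82.8] slope(deg) 1.45
z 153.5 face off n 0.3 mid b 0.2 center-> [424.9 -82.6] slope(deg) 1.45
z 183.2 face off n 0.39 mid b 0.26 center-> [425.  -82.6] slope(deg) 1.42
(array([485.7, -74.8]), array([38.7, 59.2]), 5.7, 786, np.float64(122.1))
clock 44.35 p [427.6 -82.4 189.2] jaw -85.76 xaxis [-0.023 -0.001 -1.   ] gap 59.5 F [ 0.   0.6 -1.1]
2
-0.0119, -0.0005, 0.0117, 0.012, 0.005, -0.0012, 0.2, -0.0119, -0.0005, 0.0117, 0.012, 0.0048, -0.0011, 0.2
```

>>> play_rows:
  motion: [-0.012,0,0.012,0.008,0.005,-0.001,0.2,-0.012,0,0.011,0.008,0.005,-0.001,0.2,0,0,0,0,0,0,0.2,0,0,0,0,0,0,0.2]

```text
clock: 44.75
eef_pos: [438.0, -78.5, 172.4]
eef_rot: [1.7, 1.567, 0.231]
wrist_force: [-0.1, -0.6, -1.0]
finger_gap: 59.1
```

```bash
python3 - <<'E'
from h import *
p,X=cloud(); c=read_state()['eef_pos']; held(X,c); cv2.imwrite('pics/w19.png',p)
plan([([437,-79.7,150],-84.4,22)],0.2,step=38)
E
```

```text
z 106.2 face off n 0.61 mid b 0.84 center-> [435.6 -78.8] slope(deg) -0.21
z 136.2 face off n 1.3 mid b 0.56 center-> [436.3 -78.7] slope(deg) -0.11
z 166.6 face off n 0.64 mid b 0.38 center-> [435.6 -78.8] slope(deg) -0.22
clock 44.8 p [438.  -78.5 172.4] jaw -84.17 xaxis [ 0.003  0.001 -1.   ] gap 59.3 F [ 0.4 -0.6 -0.8]
2
0.002, -0.0003, -0.0017, 0.0112, -0.0006, 0.0005, 0.2, 0.002, -0.0003, -0.0017, 0.0112, -0.0005, 0.0006, 0.2
```

View pics/w19.png

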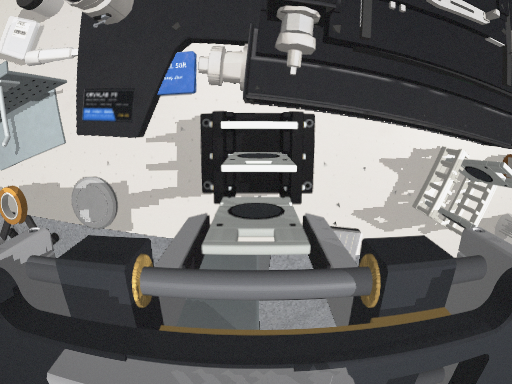

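>>> play_rows:
  motion: [0.002,0,-0.003,0.012,-0.001,0.001,0.2,0,0,-0.001,0.012,-0.0005,0,0.2,0,0,0,0,0,0,0.2,0,0,0,0,0,0,0.2]

```text
clock: 45.2
eef_pos: [436.2, -79.8, 146.1]
eef_rot: [-1.946, 1.569, 2.865]
wrist_force: [-0.3, -0.7, -0.1]
finger_gap: 59.1
```

```bash
python3 - <<'E'
from h import *
p,X=cloud(); c=read_state()['eef_pos']; held(X,c)
plan([([437,-79.7,130],-84.4,22)],0.2,step=38)
E
```

```text
z 79.9 face off n 0.29 mid b 0.83 center-> [433.5 -80.1] slope(deg) -0.06
z 109.7 face off n 1.12 mid b 0.52 center-> [434.3 -80. ] slope(deg) -0.07
z 140.2 face off n 0.58 mid b 0.48 center-> [433.8 -80. ] slope(deg) -0.09
clock 45.25 p [436.2 -79.8 146.1] jaw -84.31 xaxis [-0.002  0.    -1.   ] gap 59.3 F [ 0.4  0.5 -0.8]
1
0.0016, -0.0006, 0.0015, 0.0161, 0.0008, 0, 0.2
```

>>> play_rows:
  motion: [0,0,0.001,0.008,0.0005,0,0.2,0,0,0,0.01,0,0,0.2,0,0,0,0.005,0,0,0.2,0,0,0,0,0,0,0.2]

```text
clock: 45.65
eef_pos: [436.8, -79.8, 121.3]
eef_rot: [2.966, 1.57, 1.495]
wrist_force: [0.9, 0.8, -0.2]
finger_gap: 59.6
```

```bash
python3 - <<'E'
from h import *
p,X=cloud(); c=read_state()['eef_pos']; held(X,c)
plan([([437,-79.7,90],-84.4,22)],0.2,step=38)
E
```

```text
z 57.2 face off n 0.62 mid b 0.04 center-> [434.6 -80. ] slope(deg) 0.32
z 85.9 face off n 1.02 mid b 0.59 center-> [435. -80.] slope(deg) -0.03
z 115.7 face off n 0.45 mid b 0.26 center-> [434.4 -80. ] slope(deg) -0.06
clock 45.7 p [436.9 -79.8 121.6] jaw -84.31 xaxis [ 0.  0. -1.] gap 59.3 F [ 0.4 -0.4 -0.8]
2
0.0008, -0.0002, -0.0002, 0.0158, 0, 0, 0.2, 0.0008, -0.0002, -0.0002, 0.0158, 0.0001, -0.0001, 0.2
```

>>> play_rows:
  motion: [0,0,0,0.008,0,0,0.2,0,0,-0.001,0.008,-0.0005,0,0.2,0,0,-0.001,0.007,-0.0005,0,0.2]

```text
clock: 46.0
eef_pos: [438.4, -80.4, 100.3]
eef_rot: [1.187, 1.565, -0.284]
wrist_force: [-0.7, 1.3, 7.5]
finger_gap: 59.5
```

>>> play_rows:
  motion: [0,0,-0.002,0.004,-0.001,0,0.2,0,0,0,0.003,-0.001,0,0.2]

```text
clock: 46.2
eef_pos: [436.9, -80.7, 93.0]
eef_rot: [1.096, 1.566, -0.375]
wrist_force: [0.5, -0.6, -1.0]
finger_gap: 59.7
```

>>> play_rows:
  motion: [0,0,0,0.004,0,0,0.2,0,0,0,0.002,0,0,0.2]

```text
clock: 46.4
eef_pos: [438.5, -80.9, 89.2]
eef_rot: [1.201, 1.561, -0.271]
wrist_force: [-6.5, 5.2, 41.1]
finger_gap: 59.6
```

Bottomed (predicted 89.4). Release and rise.

>>> play_rows:
  motion: [0,0,0,0.001,-0.001,0,-0.4,0,0,0,0,0,0,-0.5,0,0,0,0,0,0,-0.6,0,0,0,0,0,0,-0.6]

```text
clock: 46.8
eef_pos: [437.6, -81.1, 88.2]
eef_rot: [1.174, 1.561, -0.298]
wrist_force: [0.1, -0.7, -0.3]
finger_gap: 75.0
```

>>> play_rows:
  motion: [0,0,0,-0.02,0,0,-0.6,0,0,0,-0.03,0,0,-0.6,0,0,0,-0.04,0,0,-0.6,0,0,0,-0.03,-0.015,0.005,-0.6,0,0,0,-0.03,-0.015,0.005,-0.6,0,0,0,0,0,0,-0.6]

```text
clock: 47.4
eef_pos: [405.3, -93.7, 241.8]
eef_rot: [1.005, 1.566, -0.466]
wrist_force: [-0.2, 0.7, 0.1]
finger_gap: 75.1
```

```bash
python3 - <<'E'
from h import *
p,X=cloud(); cv2.imwrite('pics/w20.png',p); np.save('X20.npy',X)
for c in [(502.5,-73),(468.5,-76),(435,-79.7)]:
  n=np.array([.995,.1]);Q=sel(X,c,33,112,135); Q=Q[abs((Q[:,:2]-c)@n)<10]; print(rect(Q),np.percentile(Q[:,2],[5,25,75,95]).round(1))
Q=sel(X,(453,-345),75,105,125); print(len(Q)); Q=Q[np.argsort(Q[:,0])]
for s in (1,-1):
  c=np.array([453.3,-345.2])+s*np.array([31.8,-11.9]); q=sel(X,c,33,100,125); print(rect(q) if len(q)>4 else 0)
carrier()
snap('top','t2'); snap('side','s2')
print(read_state()['wrist_force'],read_state()['clock'])
E
```

```text
(array([501.7, -73.3]), array([ 7. , 59.2]), 5.5, 419, np.float64(122.0)) [116.9 121.3 122.6 123.3]
(array([468. , -76.7]), array([ 5.3, 59.3]), 5.5, 357, np.float64(122.3)) [121.2 121.8 122.7 123.4]
(array([434.8, -80.4]), array([ 5.8, 59.1]), 5.5, 382, np.float64(122.1)) [115.2 121.5 122.6 123.5]
475
(array([ 492.5, -359.7]), array([60.5,  8.3]), 68.9, 306, np.float64(114.0))
(array([ 422.5, -334.3]), array([60.2,  7. ]), 69.1, 239, np.float64(115.5))
wr (array([ 460.7, -343.7]), array([132.1, 111.2]), 0.6, 1373, np.float64(49.7))
wrist wash_0 [(0.97, [422.7, -331.8, 58.9]), (0.94, [453.6, -341.9, 55.0]), (0.71, [485.9, -353.6, 60.6]), (0.29, [506.1, -70.1, 64.6])]
wrist carrier_c [(0.77, [450.7, -345.2, 23.2]), (0.69, [485.5, -355.4, 59.2])]
top wash_0 [(0.85, [454.1, -344.8, 61.9]), (0.84, [418.4, -330.0, 63.7]), (0.65, [485.6, -358.4, 58.9])]
top carrier_c [(0.74, [455.4, -342.2, 23.4])]
[ 0.5553909  -0.30116275 -0.15287034] 47.85
```

View pics/w20.png

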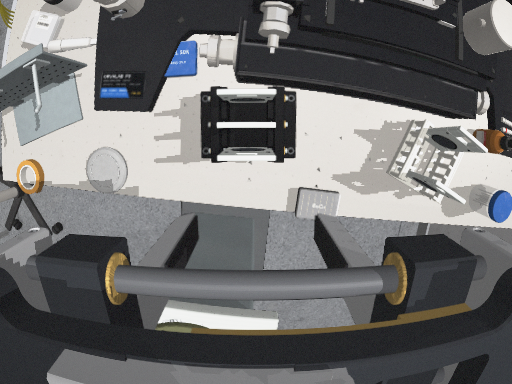

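View pics/s2.png

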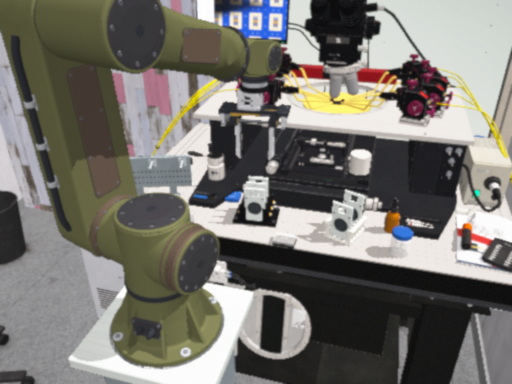

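```bash
python3 - <<'E'
from h import *
print(sign_off())
E
```

```text
the job is handed in; nothing more can be done
None
```

The filter set is changed and I handed the job in at about 48 s on the robot clock, well under the 208 s limit; no verdict came back.

- **Used frames:** Only two were there, in holder slots 1 and 2; slot 0 was empty from the start. I pulled both up and stood them in the two outer slots of the wash carrier.
- **Fresh frames:** I raised each by about 10 to 11 mm and slid it off its peg with a wrist force of about 1 N. I then pushed each one down into the holder until it bottomed, at 41 to 54 N on the wrist.

**Last checks:**
- All three fresh frames have their tops at 122.0 to 122.3 mm, where a fully home frame stands.
- The peg rack is empty.
- The gripper was clear of everything, with the wrist force near zero.

**Worth knowing:**
- The carrier was knocked about 18 mm aside while I was seating the first fresh frame. Both used frames are still in their slots.
- The used frame in the far slot leans by an estimated 4 to 7 degrees, inside the 8 degrees the loose slot allows; I left it so.
- The bottle, jar and other small things looked to be where they started in the last pictures. I did not re-measure their positions.

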